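# Set out the staining mat round the two jars

### The arm

A 6-joint arm with a two-finger parallel gripper is mounted at the origin on a cart in front of the work surface, level with it; the furniture and walls round the work are solid. World frame = base frame: x ahead of the robot, y to its left, z up, the work surface at z = 0. Lengths are in mm, angles in rad, forces in N, time in s.
With the tool pointing down it reaches from about 325 to 925 mm from the base axis. Payload 3.1 kg.
Tool frame: the origin (TCP) lies midway between the tips of the shut fingers; the grasp point (between the pads) lies 19 mm behind it; z points along the fingers, y is the direction in which the jaws open and shut (so a half turn about z gives the same grasp; the last joint's range is limited). The gripper opens to 85 mm and grips with 20 to 120 N. Pads are 22 mm wide; open, the fingers measure 114 mm over their backs; the gripper's body (76 mm by 85 mm) begins 54 mm behind the grasp point. The pads swing forward as they close: fully open they stand 13 mm farther back than shut.
Start: joints at [1.219, 0.217, 1.613, -0, 1.311, -0.112], TCP at [148.423, 607.133, 231.3] pointing down, gripper open.
Joint ranges: [-2.75, 2.75], [-0.78, 2.1], [0.31, 2.55], [-1.13, 4.27], [0.13, 2.63], [-2.58, 2.58]. Speed limits (rad/s): [2.79, 2.79, 3.14, 3.14, 3.14, 3.14].

### API

Orientations are given as a rotation vector (axis times angle).
In Python, from cell import readout, get_image, robot gives the robot as it stands. The module is installed in compiled form; this text tells all that it offers.
- The arm moves only by the tool play_rows, never from a script. Its argument "increments" is text: rows parted by semicolons, each of 7 numbers parted by spaces: the opening in per cent of the stroke, from 0 (shut) to 100 (fully open), then the shift along the tool's x, y, z in m, then the turn, a rotation vector about the tool's x, y, z in rad. In form: fingers dx dy dz ax ay az; .... A call has 1 to 12 rows; each row is the pose to reach, as a shift and turn from the pose measured when the call began, along the tool's axes at that moment; what a row does not reach only later rows make up. A row lasts 1/8 s, in which the tool goes at most 62.5 mm and 10.7 degrees, less where a joint would pass 70% of its speed; a pose out of reach is approached as far as the arm can. A call with a gripper value outside its range is refused whole. The fingers move at their own pace and stop on an object; "squeeze" is the grip in N (left out, the last holds). Time passes only in rows, so rows that repeat a pose let the fingers close. It gives the time, the measured TCP pose, the force and the opening at its end, in the units of the state.
- readout.get_state(): the state, without advancing time (a new reading comes with each control period).
- get_image(name): name is "side" or "top"; returns a dict with "frame" (480x640x3 uint8, red, green, blue), "fov_y" (degrees; the focal length in pixels is half the picture's height over the tangent of half this angle, whatever the lens; pixels are square), "cx", "cy" (the principal point, pixels), "xyz" and "rotation" of the camera in the world. Camera axes: x right, y down, z forward; pixel columns grow to the right and rows downward; lengths in mm; the calibration is good to about 2 mm. A picture is of the moment at which its call begins. There is no depth.
- robot.sign_off(): hands the job in, once; it reports no verdict.
The state is a dict: "time_s": time; "joints": joint angles; "dq": joint speeds; "tau": joint torques, N m; "position": TCP position; "orientation": TCP orientation; "contact_force": force on the tool from outside, world axes, zero at the start; "wrist_torque": the same for the moment, N m; "gripper_width": finger opening in mm.
Only numpy, scipy, OpenCV 4.12 (cv2) and the standard library are available. Lean on these libraries where they do the work, as an engineer would, in place of code of your own. Each camera call takes 0.05 s, during which the arm holds its last target.

### The job

Set out the dark mat round the two glass staining jars, which stay where they stand in its back row: stand the brown dropper bottle in the square between them and the small teal jar in the square in front of the blue jar (the robot's side). Lay the yellow slide mailer, pointing front to back, in the square in front of the pink jar, and the white cover-glass box lengthwise on top of the mailer. Centre each thing in its square, upright or flat, and leave the blue mailer alone.

Things in the scene. Friction and masses are not known exactly. Their poses are not given: they have to be found in the camera images.
- staining_mat: dark grey flat mat, 200 (x) x 285 (y) x 3 mm, fixed to the table, with six printed pale square outlines (78 mm) in two rows of three: square centres at x = +47.5 mm (back row) and -47.5 mm (front row, the robot's side), y = +90 (left), 0, -90 mm (right). Origin: centre of its underside; +x points to its back edge, away from the robot, +y to its left, z up; it may lie turned by a few degrees. Its top is 3 mm above the table
- blue_jar: square clear glass staining jar with pale blue content and a white lid with a small knob, 48 x 48 x 101 mm; stands loose, centred in a left or right square of the mat's back row, its axes along the mat's. Origin: centre of its underside
- pink_jar: the same glass staining jar with pink content, 48 x 48 x 101 mm; stands loose in the other outer square of the back row, its axes along the mat's. Origin: centre of its underside
- teal_jar_mid (a point): centre of the small round teal jar with white lid, loose, 0.2 kg: body 52 mm in diameter up to 64 mm, lid 44 mm in diameter from there to the top at 80 mm; the point lies on its axis, 40 mm above its foot; z up. At the start it stands in the middle square of the mat's front row
- dropper_mid (a point): centre of the round brown dropper bottle with a black rubber bulb, loose, 100 mm tall: body 32 mm in diameter up to 62 mm, collar 23 mm in diameter up to 75 mm, bulb 15 mm; the point lies on its axis, 50 mm above its foot; z up. At the start it stands on the table in front of the mat
- yellow_mailer_mid (a point): centre of the flat slide mailer with yellow base and white top, loose, 34 (x) x 85 (y, its length) x 11 mm (solid 10 mm); the point lies half-way up, 5.5 mm above its underside; z up. At the start it lies on the table in front of the mat
- cover_box_mid (a point): centre of the small white box of cover glasses, loose, 31 (x) x 63 (y, its length) x 23 mm (solid for its lower 18 mm: grip it there); the point lies 11.5 mm above its underside; z up. At the start it lies on the table in front of the mat
- blue_mailer: slide mailer with BLUE base and white top, 34 x 85 (y) x 11 mm, lying loose near the front edge of the table; not to be moved. Origin: centre of its underside
Not all that is in view belongs to the job. Leave any green look-alike of the blue_jar alone.

How it is judged (in metres and radians):
At the end, for the whole second after the job is handed in: Dropper upright between the jars, teal jar upright in front of the blue jar, yellow mailer flat in front of the pink jar, front to back (12 deg), each within 14 mm of its square centre; cover-glass box on the mailer within 12 mm, 12 deg; jars, blue mailer in place (x of dropper_mid in the frame of staining_mat between 0.0335 and 0.0615 m and y of dropper_mid in the frame of staining_mat between -0.014 and 0.014 m and angle between each of dropper_mid, teal_jar_mid, yellow_mailer_mid, cover_box_mid, blue_jar, pink_jar's own z axis and vertical below 0.1 rad and height (world z) of dropper_mid between 0.047 and 0.059 m and x of teal_jar_mid in the frame of blue_jar between -0.109 and -0.081 m and y of teal_jar_mid in the frame of blue_jar between -0.014 and 0.014 m and height (world z) of teal_jar_mid between 0.037 and 0.049 m and x of yellow_mailer_mid in the frame of pink_jar between -0.109 and -0.081 m and y of yellow_mailer_mid in the frame of pink_jar between -0.014 and 0.014 m and height (world z) of yellow_mailer_mid between 0.003 and 0.014 m and angle between the y axis of yellow_mailer_mid and the x axis of staining_mat, either way round below 0.22 rad and horizontal distance between cover_box_mid and yellow_mailer_mid below 0.012 m and angle between the y axis of cover_box_mid and the y axis of yellow_mailer_mid, either way round below 0.22 rad and z of cover_box_mid in the frame of yellow_mailer_mid between 0.011 and 0.022 m and distance of each of blue_jar, pink_jar from where it was at the start of the episode below 0.012 m and distance of blue_mailer from where it was at the start of the episode below 0.02 m); the robot touches nothing.
It fails at once if a glass staining jar is shifted or tipped (distance of any of blue_jar, pink_jar from where it was at the start of the episode above 0.02 m).
It fails at once if the blue slide mailer is disturbed (distance of blue_mailer from where it was at the start of the episode above 0.03 m).
It fails at once if the dropper bottle or the teal jar falls over (angle between any of dropper_mid, teal_jar_mid's own z axis and vertical above 0.8 rad).
It also fails if it takes over 112 s, if anything falls off the work surface, if the arm or the gripper's body presses on something with over 40 N, if the wrist force passes 120 N, or if a joint passes its speed limit or range.

## Working session

There is one attempt and no reset: what is moved stays moved. The work goes in short steps, Python scripts to look and compute and a tool call to move; the robot and the scene stay as the last step left them, time stands still between calls to the robot, and variables do not carry over. Pictures are saved under pics/ and viewed, and the job is handed in when it is done.

Besides the shell and the picture viewer there is one more tool, called after "Emit:" as a command line: name --argument value ..., lists and objects as JSON in quotes. play_rows: Moves the arm, as the interface text tells. Its arguments: {"type":"object","properties":{"increments":{"type":"string"},"squeeze":{"type":"number"}},"required":["increments"]}

```bash
mkdir -p pics
python3 - <<'E'
from cell import readout, get_image
import cv2
print(readout.get_state())
for n in("side","top"):
    d=get_image(n); cv2.imwrite(f"pics/{n}0.png",d["frame"][:,:,::-1])
    print(n,{k:v for k,v in d.items() if k!="frame"})
E
```

```text
{'time_s': 0.0, 'joints': array([ 1.21877827e+00,  2.17745506e-01,  1.61494355e+00,  6.20381099e-06,
        1.31129742e+00, -1.12202040e-01]), 'dq': array([ 0.00159294, -0.00057813,  0.00029058, -0.00042286,  0.00253305,
       -0.00106033]), 'tau': array([ 3.05499061e-04, -3.96850848e+01, -3.03853762e+01, -1.04612079e-04,
        9.77004849e-03, -1.18360958e-05]), 'position': array([148.1459474 , 606.34467484, 229.96872443]), 'orientation': array([-0.37573574, -3.11848   ,  0.00365655]), 'contact_force': array([-0.47156953,  0.15481833,  0.57615207]), 'wrist_torque': array([-0.00664541,  0.038628  , -0.04060177]), 'gripper_width': 85.26026694389357}
side {'fov_y': 53.66235704640347, 'cx': 313.78253133070785, 'cy': 236.77156222374126, 'xyz': array([ 783.17171392, -313.41639167,  760.8936923 ]), 'rotation': array([-2.45622365, -0.87321251,  0.25366457])}
top {'fov_y': 45.33516941917364, 'cx': 320.2656834477003, 'cy': 240.428202780362, 'xyz': array([ 361.30532245,   52.06634463, 1146.62506835]), 'rotation': array([-2.15690461,  2.14159756, -0.14505354])}
```

View pics/side0.png

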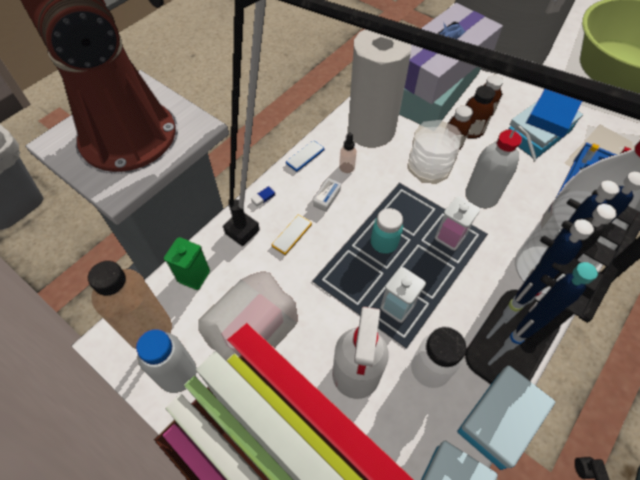

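View pics/top0.png

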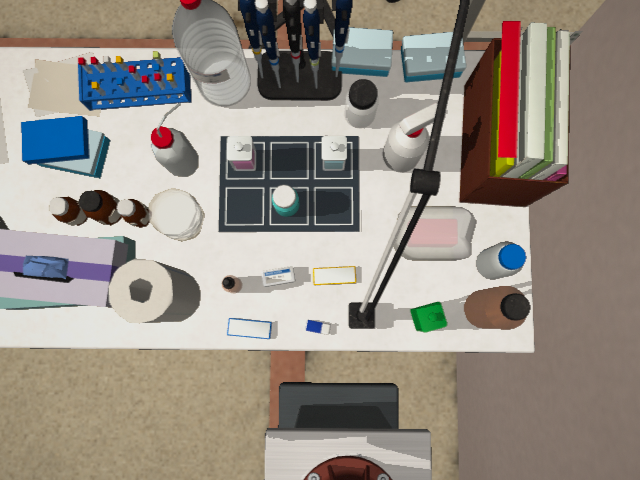

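The side view shows the mat at about (400,265), with the blue jar at (403,297), pink at (455,225) and teal at (387,230). A black lamp or stand has its base at (240,228). In the top view the pink jar is at the left back square, blue at the right back, and the teal jar at (285,200). The dropper is at (232,284), the box at (278,276), the yellow mailer at (334,275) and the blue mailer at (249,328). Next I'll zoom in and build the projection helpers.

```bash
cat > h.py <<'E'
import numpy as np, cv2
from scipy.spatial.transform import Rotation as R
from cell import readout, get_image
def cam(d):
    f=240/np.tan(np.radians(d["fov_y"])/2)
    K=np.array([[f,0,d["cx"]],[0,f,d["cy"]],[0,0,1]])
    return K,R.from_rotvec(d["rotation"]).as_matrix(),np.array(d["xyz"])
def ray(c,u,v,z):
    K,Rm,t=c; r=Rm@np.linalg.inv(K)@[u,v,1]; return t+r*(z-t[2])/r[2]
def proj(c,P):
    K,Rm,t=c; p=K@(Rm.T@(np.atleast_2d(P)-t).T); return (p[:2]/p[2]).T
def crop(d,n,x0,y0,w,h,s):
    cv2.imwrite(f"pics/{n}.png",cv2.resize(d["frame"][y0:y0+h,x0:x0+w,::-1],None,fx=s,fy=s,interpolation=cv2.INTER_CUBIC))
E
python3 - <<'E'
from h import *
t=get_image("top"); s=get_image("side")
crop(t,"t1",210,120,160,120,5); crop(t,"t2",215,255,160,100,5); crop(s,"s1",230,120,260,220,3)
ct,cs=cam(t),cam(s)
for uv in [(219,137),(359,137),(359,231),(219,231)]: print(uv,ray(ct,*uv,3).round(1))
for uv in [(401,184),(487,236),(406,342),(313,281)]: print(uv,ray(cs,*uv,3).round(1))
print(readout.get_state()["time_s"])
E
```

```text
(219, 137) [732.8 265.6   3. ]
(359, 137) [734.7 -22.9   3. ]
(359, 231) [538.8 -22.5   3. ]
(219, 231) [536.9 259.5   3. ]
(401, 184) [540.8 258.8   3. ]
(487, 236) [735.1 257.2   3. ]
(406, 342) [731.  -12.1   3. ]
(313, 281) [540.8 -22.2   3. ]
0.2
```

View pics/t1.png

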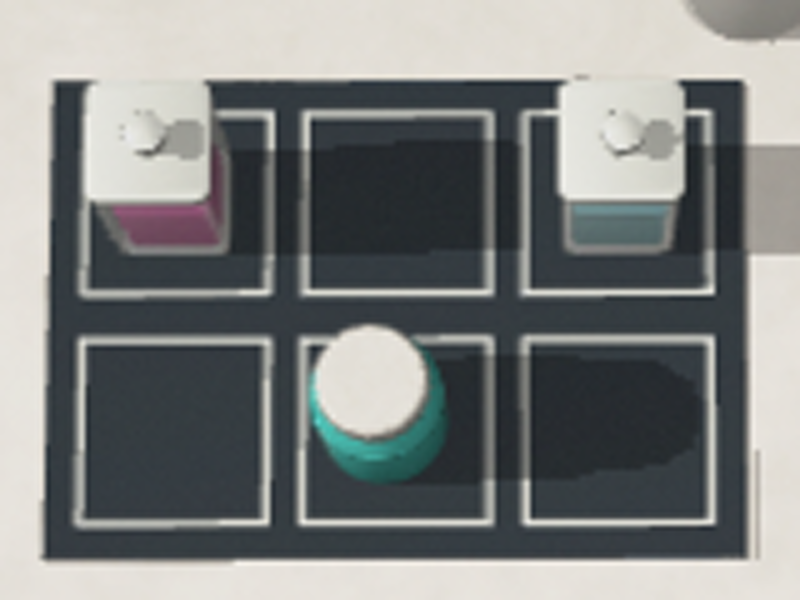

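View pics/t2.png

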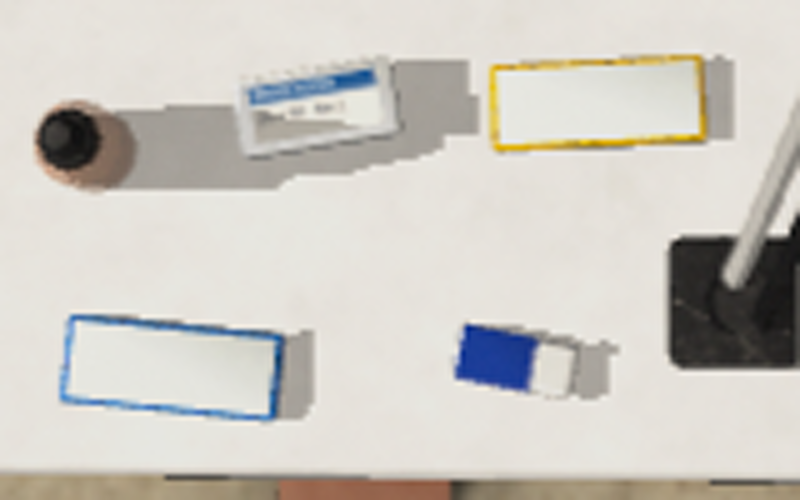

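View pics/s1.png

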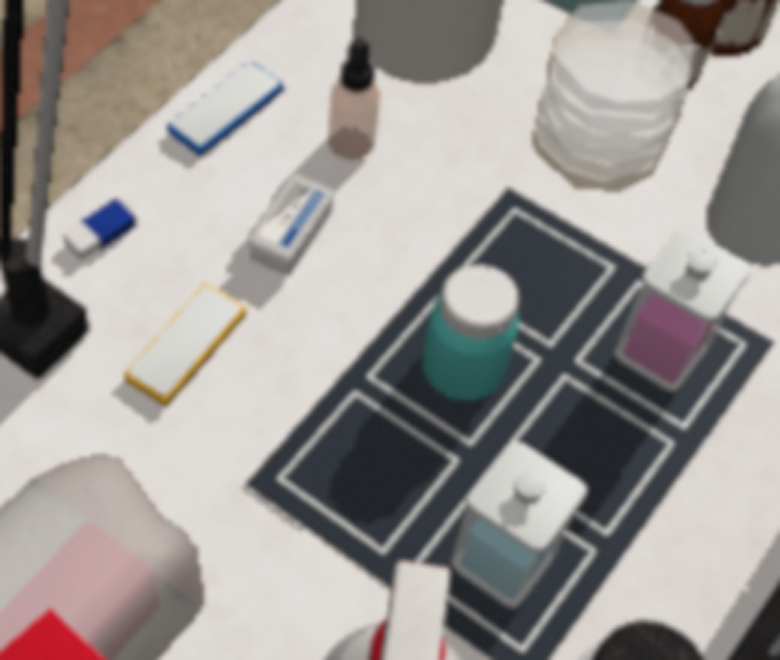

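```bash
cat >> h.py <<'E'
def matworld(p,Q):
    c,s=np.cos(p[2]),np.sin(p[2]); Q=np.atleast_2d(Q)
    return np.c_[p[0]+c*Q[:,0]-s*Q[:,1],p[1]+s*Q[:,0]+c*Q[:,1],np.full(len(Q),3.)]
E
python3 - <<'E'
from h import *
from scipy.optimize import least_squares
ct=cam(get_image("top")); cs=cam(get_image("side"))
h=38.5
T=[((47.5,90),(-1,1),(275,112)) ]
def sq(cx,cy,**k):
    # k: corner TL,TR,BR,BL -> in top image up=+x,left=+y
    s={'TL':(1,1),'TR':(1,-1),'BR':(-1,-1),'BL':(-1,1)}
    return [((cx+h*s[a][0],cy+h*s[a][1]),b) for a,b in k.items()]
L=sq(47.5,90,TR=(274,112),BR=(272,295),BL=(80,295))+sq(47.5,0,TL=(303,112),TR=(492,112),BR=(491,295),BL=(303,295))+sq(47.5,-90,TR=(713,112),BR=(713,295),BL=(521,295))+sq(-47.5,90,TL=(80,340),TR=(271,340),BR=(268,523),BL=(76,523))+sq(-47.5,0,TR=(492,340),BR=(492,523),BL=(299,523))+sq(-47.5,-90,TL=(523,340),TR=(713,340),BR=(714,523),BL=(524,523))
Q=np.array([a for a,b in L]);U=np.array([[210+(b[0]+.5)/5-.5,120+(b[1]+.5)/5-.5] for a,b in L])
def f(p): return (proj(ct,matworld(p,Q))-U).ravel()
r=least_squares(f,[635,118,0],x_scale=[100,100,.1]);print("top",r.x.round(3),np.abs(r.fun).max(),np.sqrt((r.fun**2).mean()));print(r.fun.reshape(-1,2).round(2).tolist())
# side crop scale 3, offset 230,120
S=[((-47.5,90),(-1,1),(515,212)),((-47.5,90),(1,1),(612,267)),((-47.5,90),(1,-1),(552,342)),
((-47.5,0),(-1,1),(0,0))]
S=[((-86,129-.5),(515,212)),((-9,128.5),(612,267)),((-9,51.5),(552,342)),((-9,38.5),(538,358)),((-9,-38.5),(469,441)),((-86,38.5),(372,377)),
((-86,-51.5),(357,395)),((-9,-51.5),(456,461)),((-9,-128.5),(383,550)),((-86,-128.5),(281,479)),
((86,128.5),(743,344)),((9,51.5),(580,357)),((86,51.5),(684,425)),((86,38.5),(671,443)),((86,-38.5),(606,532)),((9,38.5),(566,376)),((86,-51.5),(593,550)),((86,-128.5),(522,648))]
Q2=np.array([a for a,b in S]);U2=np.array([[230+(b[0]+.5)/3-.5,120+(b[1]+.5)/3-.5] for a,b in S])
def g(p): return (proj(cs,matworld(p,Q2))-U2).ravel()
r2=least_squares(g,[635,118,0],x_scale=[100,100,.1]);print("side",r2.x.round(3),np.sqrt((r2.fun**2).mean()));print(r2.fun.reshape(-1,2).round(2).tolist())
E
```

```text
top [6.37036e+02 1.19953e+02 7.00000e-03] 0.46660524071381815 0.2508919687380785
[[-0.12, 0.06], [-0.23, -0.03], [0.43, -0.02], [0.4, 0.06], [0.01, 0.05], [0.09, -0.04], [-0.06, -0.03], [-0.44, 0.04], [-0.17, -0.04], [0.47, -0.04], [0.23, -0.4], [-0.15, -0.4], [-0.08, 0.33], [0.16, 0.33], [-0.14, -0.4], [-0.26, 0.33], [0.16, 0.33], [0.05, -0.4], [-0.11, -0.41], [-0.03, 0.33], [-0.22, 0.33]]
side [6.35281e+02 1.17062e+02 4.10000e-02] 5.62263122987131
[[-3.67, -0.33], [-2.18, 0.13], [-2.42, 1.95], [-1.32, 1.34], [-0.36, 2.88], [19.43, -25.41], [-2.27, 1.1], [0.09, 1.37], [0.33, 3.63], [-1.68, 3.23], [-1.57, -0.93], [-3.42, 1.83], [-1.19, 0.76], [-0.26, -0.19], [0.34, 1.48], [-2.29, 0.28], [0.95, 1.02], [1.52, 2.72]]
```

Run:
```python
from h import *
from scipy.optimize import least_squares
cs=cam(get_image("side"))
S=[((-86,128.5),(515,212)),((-9,128.5),(612,267)),((-9,51.5),(552,342)),((-9,38.5),(538,358)),((-9,-38.5),(469,441)),((-86,-38.5),(372,377)),
((-86,-51.5),(357,395)),((-9,-51.5),(456,461)),((-9,-128.5),(383,550)),((-86,-128.5),(281,479)),
((86,128.5),(743,344)),((9,51.5),(580,357)),((86,51.5),(684,425)),((86,38.5),(671,443)),((86,-38.5),(606,532)),((9,38.5),(566,376)),((86,-51.5),(593,550)),((86,-128.5),(522,648))]
Q2=np.array([a for a,b in S]);U2=np.array([[230+(b[0]+.5)/3-.5,120+(b[1]+.5)/3-.5] for a,b in S])
def g(p): return (proj(cs,matworld(p,Q2))-U2).ravel()
r2=least_squares(g,[635,118,0],x_scale=[100,100,.1]);print("side",r2.x.round(3),np.sqrt((r2.fun**2).mean()));print(r2.fun.reshape(-1,2).round(2).tolist())
M=[637,120,.007]
# object pts, top crop t2 offset 215,255 s5
ct=cam(get_image("top"))
def T2(x,y,z): return ray(ct,215+(x+.5)/5-.5,255+(y+.5)/5-.5,z).round(1)
def T1(x,y,z): return ray(ct,210+(x+.5)/5-.5,120+(y+.5)/5-.5,z).round(1)
def S1(x,y,z): return ray(cs,230+(x+.5)/3-.5,120+(y+.5)/3-.5,z).round(1)
print("drop bulbtop",T2(65,130,100),"side",S1(362,46,100))
print("yellow",[T2(*q,11) for q in [(490,67),(702,56),(707,137),(495,152)]])
print("yellow side",[S1(*q,11) for q in [(207,285),(246,312),(165,402),(126,375)]])
print("box",[T2(*q,23) for q in [(236,85),(382,58),(398,130),(250,158)]])
print("box side",[S1(*q,23) for q in [(297,176),(333,196),(287,258),(250,228)]])
print("teal lid",T1(371,381,80),"side",S1(481,301,80))
print("pink lid",[T1(*q,92) for q in [(84,82),(210,82),(210,202),(88,202)]],"blue",[T1(*q,92) for q in [(558,78),(684,78),(686,200),(560,200)]])
print("bluemailer",[T2(*q,11) for q in [(70,316),(283,333),(277,420),(62,402)]])
```

```text
side [6.35452e+02 1.21139e+02 1.20000e-02] 0.784772333527363
[[-0.21, -1.43], [0.74, -0.29], [-0.41, 0.89], [0.54, 0.17], [0.56, 0.95], [-1.59, -0.42], [-0.73, -1.69], [0.85, -0.7], [0.12, 0.66], [-1.0, -0.46], [0.74, -0.4], [-1.55, 0.95], [0.1, 0.68], [0.85, -0.38], [0.38, 0.56], [-0.58, -0.72], [0.81, -0.04], [0.25, 0.78]]
drop bulbtop [430.7 223.3 100. ] side [432.1 223.3 100. ]
yellow [array([462.8,  70.1,  11. ]), array([467.7, -13.9,  11. ]), array([435.6, -15.8,  11. ]), array([429.1,  67.8,  11. ])]
yellow side [array([432.5,  67.1,  11. ]), array([464.9,  66.8,  11. ]), array([468.2, -14.9,  11. ]), array([437.1, -15.6,  11. ])]
box [array([453.9, 169.4,  23. ]), array([464.9, 112.3,  23. ]), array([436.7, 105.7,  23. ]), array([425.4, 163.3,  23. ])]
box side [array([427.9, 165.3,  23. ]), array([456.6, 167. ,  23. ]), array([464.2, 109. ,  23. ]), array([430.9, 112.6,  23. ])]
teal lid [593.4 124.8  80. ] side [594.4 122.9  80. ]
pink lid [array([706., 235.,  92.]), array([706.3, 187.1,  92. ]), array([659.3, 186. ,  92. ]), array([659. , 232.1,  92. ])] blue [array([708.7,  54.8,  92. ]), array([709.1,   6.9,  92. ]), array([661.3,   6.1,  92. ]), array([661. ,  53.7,  92. ])]
bluemailer [array([363.8, 233.8,  11. ]), array([357.8, 150.2,  11. ]), array([324.2, 151.9,  11. ]), array([330.5, 236. ,  11. ])]
```

Run:
```python
from h import *
t=get_image("top");s=get_image("side");ct,cs=cam(t),cam(s)
crop(t,"t3",340,0,200,340,1.75)
crop(s,"s3",180,0,460,260,1.7)
def plane(c,a,b):
    r=[c[1]@np.linalg.inv(c[0])@[*p,1] for p in(a,b)]; n=np.cross(*r); n/=np.linalg.norm(n); return n,n@c[2]
def line(ta,tb,sa,sb,zs=None):
    n1,d1=plane(ct,ta,tb);n2,d2=plane(cs,sa,sb);d=np.cross(n1,n2);d/=np.linalg.norm(d)
    p=np.linalg.solve(np.array([n1,n2,d]),[d1,d2,0]);return p,d,np.degrees(np.arccos(abs(n1@n2)))
for nm,a in {"low":((366,300),(425,195),(247,190),(258,0)),"lowblk":((374,290),(425,195),(236,190),(240,0)),"up":((428,170),(466,0),(268,0),(640,88))}.items():
    p,d,an=line(*a);print(nm,an.round(1),d.round(3))
    for v in a[:2]:
        # point on line for top pixel
        r=ct[1]@np.linalg.inv(ct[0])@[*v,1]
        A=np.array([d,-r]).T; k=np.linalg.lstsq(A,ct[2]-p,rcond=None)[0]; P=p+d*k[0]; print(v,P.round(0), proj(cs,P).round(0))
print("base",ray(ct,361,316,20),ray(cs,240,228,20))
print("roll base side",ray(cs,373,140,0),"top of roll top px 141,291 z=200",[ray(ct,141,291,z).round(0) for z in(0,150,250)], "side top",[ray(cs,383,45,z).round(0) for z in (0,150,200,250)])
```

```text
low 20.5 [ 0.295 -0.112  0.949]
(366, 300) [398. -29.  90.] [[246. 214.]]
(425, 195) [513. -73. 460.] [[253.  83.]]
lowblk 19.1 [ 0.296 -0.101  0.95 ]
(374, 290) [408. -30. 248.] [[237. 155.]]
(425, 195) [497. -60. 533.] [[240.  -5.]]
up 67.3 [ 0.933 -0.181  0.311]
(428, 170) [522. -62. 541.] [[260.  -2.]]
(466, 0) [687. -94. 596.] [[431.  39.]]
base [369.06251489 -24.93343861  20.        ] [371.29941581 -29.35050421  20.        ]
roll base side [425.82879819 323.61186815   0.        ] top of roll top px 141,291 z=200 [array([415., 412.,   0.]), array([408., 365., 150.]), array([404., 333., 250.])] side top [array([258., 603.,   0.]), array([361., 423., 150.]), array([396., 362., 200.]), array([430., 302., 250.])]
```

View pics/t3.png

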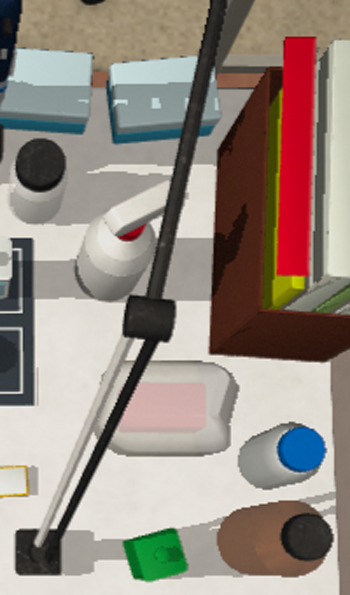

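View pics/s3.png

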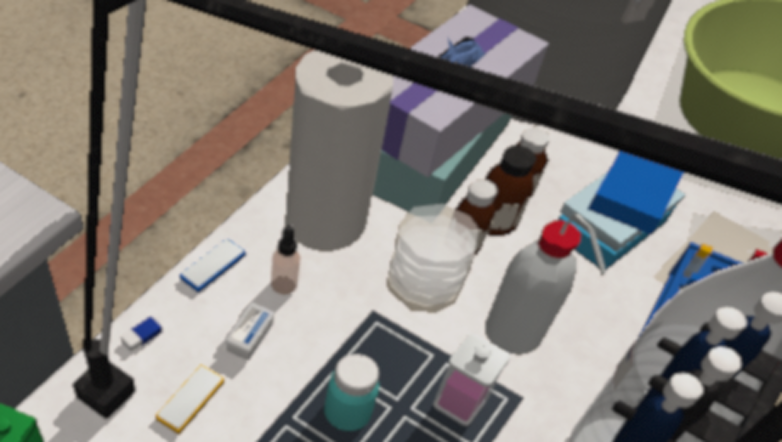

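Both cameras agree within about 2 mm on every object. The paper roll, about 220 mm tall near (406,345), lies under the direct path, so I'll climb first. The lamp rods lean from (370,-27) towards (515,-65,540), so I'll stay on the +y side of them.

```bash
cat >> h.py <<'E'
def plan(P,yaw):
    """yaw: world angle of tool y(jaw) axis; prints shift (m) and turn in tool frame"""
    s=readout.get_state(); Rn=R.from_rotvec(s["orientation"]); p=s["position"]
    yv=np.array([np.cos(yaw),np.sin(yaw),0]); 
    if yv@Rn.as_matrix()[:,1]<0: yv=-yv
    z=np.array([0,0,-1.]); Rt=R.from_matrix(np.c_[np.cross(yv,z),yv,z])
    d=Rn.inv().apply(np.array(P)-p)/1000; a=(Rn.inv()*Rt).as_rotvec()
    print("t",round(s["time_s"],2),"pos",p.round(1),"w",round(s["gripper_width"],1),"F",s["contact_force"].round(1),"-> shift",d.round(4),"turn",a.round(3))
E
python3 -c "
from h import *
plan([148,606,360],1.329)
plan([594,124,360],1.571)
plan([594,124,120],1.571)"
```

```text
t 0.5 pos [148.4 607.1 231.3] w 85.5 F [-0.8 -0.5  0.1] -> shift [ 1.000e-04 -1.200e-03 -1.287e-01] turn [-0.    -0.     0.002]
t 0.5 pos [148.4 607.1 231.3] w 85.5 F [-0.8 -0.5  0.1] -> shift [-0.5476 -0.3635 -0.1287] turn [-0.   -0.   -0.24]
t 0.5 pos [148.4 607.1 231.3] w 85.5 F [-0.8 -0.5  0.1] -> shift [-0.5476 -0.3635  0.1113] turn [-0.   -0.   -0.24]
```

Emit:
play_rows --increments "100 0 0 -0.03 0 0 0; 100 0 0 -0.07 0 0 0; 100 0 0 -0.11 0 0 0; 100 -0.02 -0.012 -0.129 0 0 -0.01; 100 -0.06 -0.04 -0.129 0 0 -0.03; 100 -0.11 -0.073 -0.129 0 0 -0.05; 100 -0.16 -0.106 -0.129 0 0 -0.07; 100 -0.21 -0.139 -0.129 0 0 -0.09; 100 -0.25 -0.166 -0.129 0 0 -0.11; 100 -0.28 -0.186 -0.129 0 0 -0.12; 100 -0.3 -0.2 -0.129 0 0 -0.13; 100 -0.3 -0.2 -0.129 0 0 -0.13" --squeeze 40

```text
time_s: 2.0
position: [393.3, 340.5, 360.4]
orientation: [0.177, 3.136, 0.0]
contact_force: [-0.8, -0.7, 0.1]
gripper_width: 85.4
```

```bash
python3 -c "
from h import *
plan([594,124,360],1.571)
plan([594,124,120],1.571)"
```

```text
t 2.0 pos [393.3 340.5 360.4] w 85.4 F [-0.8 -0.7  0.1] -> shift [-0.2239 -0.1925  0.0004] turn [ 0.     0.    -0.113]
t 2.0 pos [393.3 340.5 360.4] w 85.4 F [-0.8 -0.7  0.1] -> shift [-0.2238 -0.1925  0.2404] turn [ 0.     0.    -0.113]
```

Emit:
play_rows --increments "100 -0.03 -0.026 0 0 0 -0.02; 100 -0.07 -0.06 0 0 0 -0.04; 100 -0.11 -0.095 0 0 0 -0.06; 100 -0.15 -0.13 0 0 0 -0.08; 100 -0.19 -0.163 0.02 0 0 -0.1; 100 -0.215 -0.185 0.06 0 0 -0.113; 100 -0.224 -0.1925 0.1 0 0 -0.113; 100 -0.224 -0.1925 0.14 0 0 -0.113; 100 -0.224 -0.1925 0.18 0 0 -0.113; 100 -0.224 -0.1925 0.21 0 0 -0.113; 100 -0.224 -0.1925 0.225 0 0 -0.113; 100 -0.224 -0.1925 0.225 0 0 -0.113"

```text
time_s: 3.5
position: [593.3, 124.7, 134.4]
orientation: [0.001, -3.139, -0.0]
contact_force: [-0.4, -0.2, 0.3]
gripper_width: 85.6
```

```bash
python3 -c "
from h import *
t=get_image('top');s=get_image('side')
cv2.imwrite('pics/t4.png',t['frame'][:,:,::-1]);cv2.imwrite('pics/s4.png',s['frame'][:,:,::-1])
plan([594,124,26],1.571)"
```

```text
t 3.6 pos [595.2 124.6 136.9] w 85.2 F [ 0.8 -0.2 -0.1] -> shift [ 0.0015 -0.0006  0.1109] turn [0.    0.003 0.   ]
```

View pics/t4.png

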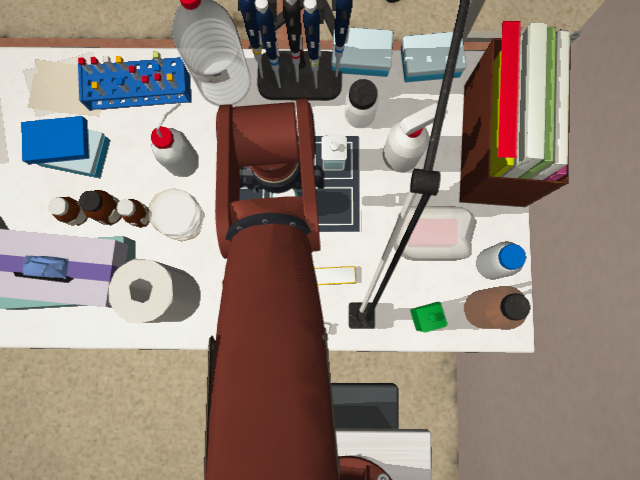

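View pics/s4.png

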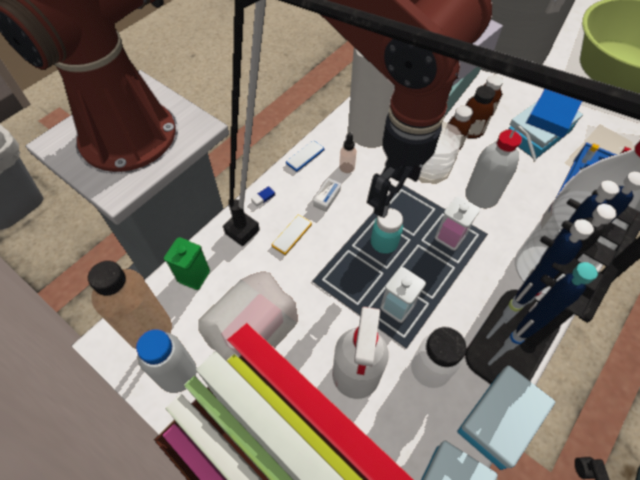

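The arm hovers over the teal jar at side px (388,225). The arm lies in the plane of the tool, and the fork half-width is about 70 mm. The lamp rods are clear, to the right in the top view. I'll descend and grip the teal jar.

Emit:
play_rows --increments "100 0.0015 -0.0006 0.03 0 0 0; 100 0.0015 -0.0006 0.055 0 0 0; 100 0.0015 -0.0006 0.08 0 0 0; 100 0.0015 -0.0006 0.1 0 0 0; 100 0.0015 -0.0006 0.111 0 0 0; 100 0.0015 -0.0006 0.111 0 0 0; 50 0.0015 -0.0006 0.111 0 0 0; 50 0.0015 -0.0006 0.111 0 0 0; 50 0.0015 -0.0006 0.111 0 0 0; 50 0.0015 -0.0006 0.111 0 0 0; 50 0.0015 -0.0006 0.111 0 0 0; 50 0.0015 -0.0006 0.111 0 0 0" --squeeze 30

```text
time_s: 5.1
position: [595.2, 124.2, 27.2]
orientation: [-0.001, 3.137, 0.001]
contact_force: [-1.0, 1.0, 6.0]
gripper_width: 50.4
```

```bash
python3 -c "
from h import *
s=get_image('side');crop(s,'s5',300,130,200,170,4)
plan([594,124,60],1.571)"
```

```text
t 5.15 pos [595.2 124.2  27.3] w 50.3 F [-0.4  1.   5.5] -> shift [ 0.001  -0.0002 -0.0328] turn [0.001 0.005 0.   ]
```

View pics/s5.png

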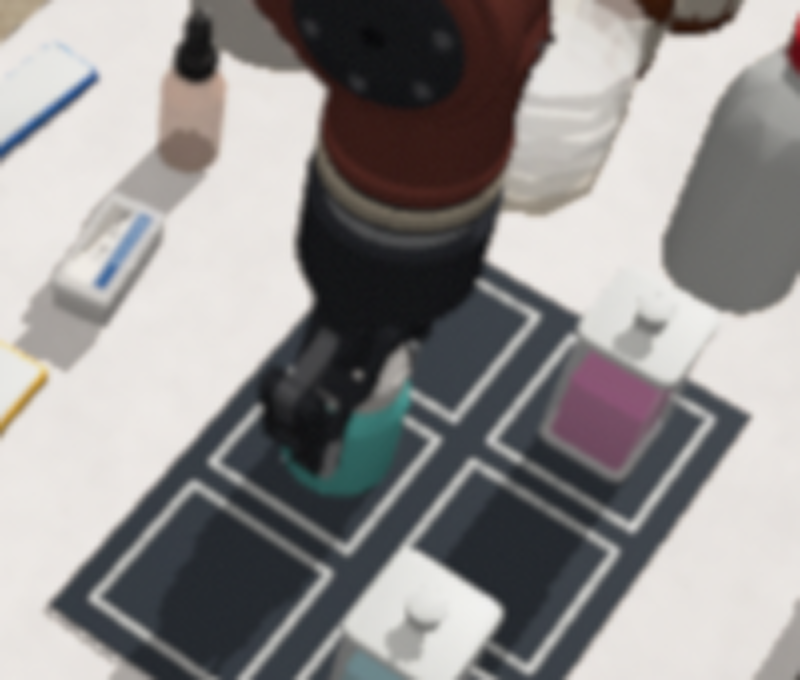

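The teal jar is gripped, with an opening of 50.3 mm. Now I'll lift it and carry it to the right front square.

```bash
python3 -c "
from h import *
plan([591,31,50],1.571)
plan([591,31,28],1.571)"
```

```text
t 5.15 pos [595.2 124.2  27.3] w 50.3 F [-0.4  1.   5.5] -> shift [ 0.0041 -0.0932 -0.0228] turn [0.001 0.005 0.   ]
t 5.15 pos [595.2 124.2  27.3] w 50.3 F [-0.4  1.   5.5] -> shift [ 0.0042 -0.0932 -0.0008] turn [0.001 0.005 0.   ]
```

Emit:
play_rows --increments "40 0.001 0 -0.012 0 0 0; 40 0.001 0 -0.023 0 0 0; 40 0.002 -0.015 -0.023 0 0 0; 40 0.002 -0.035 -0.023 0 0 0; 40 0.003 -0.055 -0.023 0 0 0; 40 0.004 -0.075 -0.023 0 0 0; 40 0.004 -0.088 -0.023 0 0 0; 40 0.004 -0.093 -0.023 0 0 0; 40 0.004 -0.093 -0.02 0 0 0; 40 0.004 -0.093 -0.012 0 0 0; 40 0.004 -0.093 -0.005 0 0 0; 40 0.004 -0.093 -0.002 0 0 0"

```text
time_s: 6.65
position: [590.4, 31.8, 28.0]
orientation: [-0.002, 3.139, 0.002]
contact_force: [-0.9, 0.2, -1.6]
gripper_width: 50.4
```

```bash
python3 -c "
from h import *
s=get_image('side');crop(s,'s6',200,0,300,340,2);t=get_image('top');crop(t,'t6',200,100,300,250,2.6)
plan([591,31,27.5],1.571)"
```

```text
t 6.75 pos [590.6  31.6  28.3] w 50.7 F [-0.8 -0.9 -2.3] -> shift [-0.0004 -0.0006  0.0008] turn [0.001 0.003 0.001]
```

View pics/s6.png

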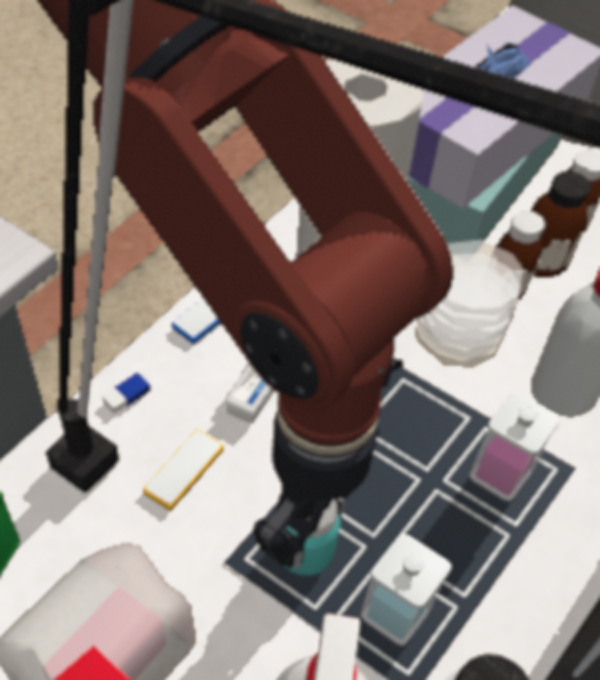

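View pics/t6.png

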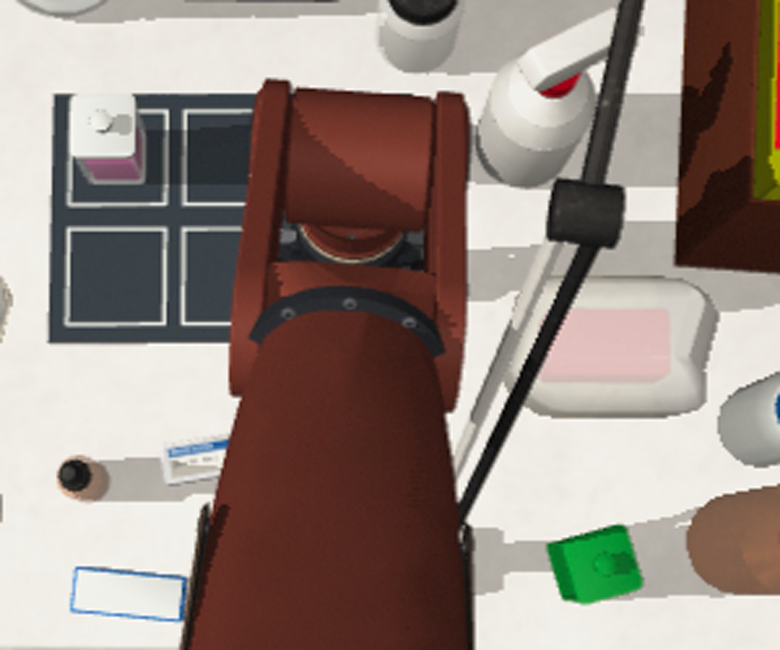

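The teal jar now sits in the right front square, and the arm is clear of the lamp rods, though only narrowly. I'll lower the last millimetre, release and retreat upwards.

Emit:
play_rows --increments "40 0 -0.0005 0.001 0 0 0; 40 0 -0.0005 0.0015 0 0 0; 100 0 -0.0005 0.0015 0 0 0; 100 0 -0.0005 0.0015 0 0 0; 100 0 -0.0005 0.001 0 0 0; 100 0 -0.0005 -0.01 0 0 0; 100 0 -0.0005 -0.035 0 0 0; 100 0 0 -0.065 0 0 0; 100 0 0 -0.095 0 0 0; 100 0 0.03 -0.11 0 0 0; 100 0 0.07 -0.11 0 0 0; 100 0 0.09 -0.11 0 0 0"

```text
time_s: 8.25
position: [590.4, 123.0, 139.6]
orientation: [-0.004, 3.137, 0.002]
contact_force: [0.7, 0.4, -0.1]
gripper_width: 85.5
```

```bash
python3 -c "
from h import *
s=get_image('side');crop(s,'s7',230,120,260,220,3)
plan([431,223,190],3.1416)
plan([431,223,31],3.1416)"
```

```text
t 8.3 pos [590.  124.8 139. ] w 85.3 F [0.  1.6 1.1] -> shift [ 0.1584  0.0988 -0.0514] turn [-1.000e-03  5.000e-03 -1.568e+00]
t 8.3 pos [590.  124.8 139. ] w 85.3 F [0.  1.6 1.1] -> shift [0.1591 0.0984 0.1076] turn [-1.000e-03  5.000e-03 -1.568e+00]
```

View pics/s7.png

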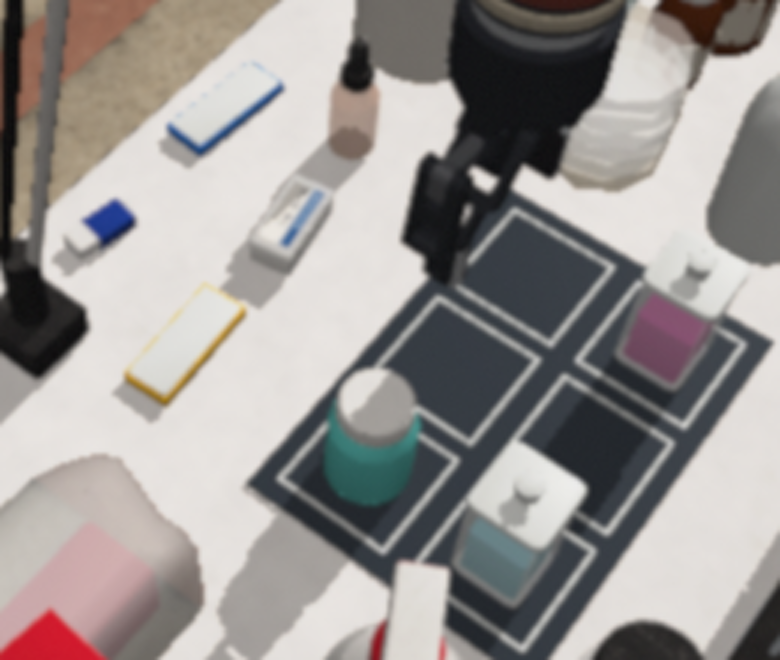

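```bash
python3 -c "
from h import *
t=get_image('top');s=get_image('side');ct,cs=cam(t),cam(s)
for z in (150,200,250,300,350): print(z,ray(cs,340,176,z).round(0))
print('tri')
from scipy.optimize import least_squares
g=lambda p:np.r_[(proj(ct,p)-[141,291]).ravel(),(proj(cs,p)-[382,48]).ravel()]
r=least_squares(g,[410,350,220]);print(r.x,r.fun)
crop(t,'t7',90,230,160,110,5);crop(s,'s7b',330,10,120,150,4)
"
```

```text
150 [501.  99. 150.]
200 [524.  65. 200.]
250 [547.  31. 250.]
300 [570.  -3. 300.]
350 [593. -36. 350.]
tri
[405.01697069 346.09266925 207.26120344] [ 0.29247183  0.36850401  0.51588014 -0.069183  ]
```

View pics/t7.png

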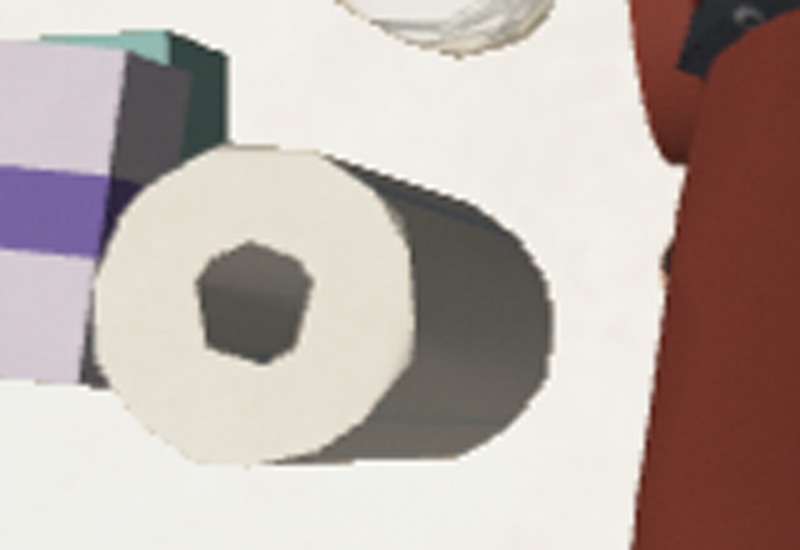

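View pics/s7b.png

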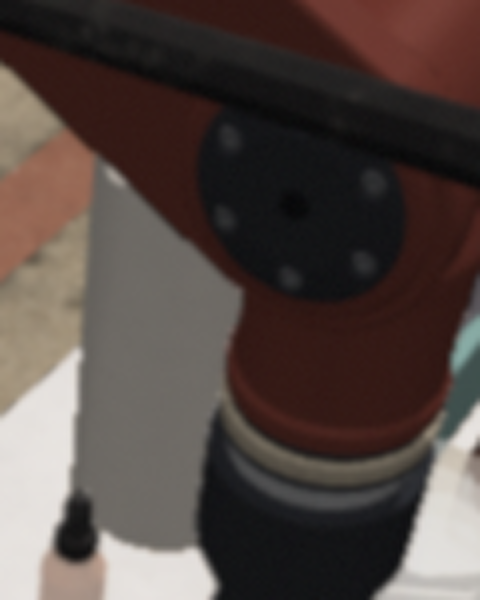

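The roll's top is at z≈207 and the wrist fork stays above z≈295, so there is clearance. I'll turn the jaws to world x, which keeps joint 6 in range, and go over the dropper.

Emit:
play_rows --increments "100 0.01 0.005 -0.02 0 0 0.1; 100 0.025 0.015 -0.04 0 0 0.25; 100 0.045 0.03 -0.051 0 0 0.4; 100 0.065 0.042 -0.051 0 0 0.55; 100 0.085 0.055 -0.051 0 0 0.7; 100 0.105 0.067 -0.051 0 0 0.85; 100 0.125 0.079 -0.051 0 0 1; 100 0.14 0.088 -0.051 0 0 1.15; 100 0.15 0.095 -0.051 0 0 1.3; 100 0.158 0.099 -0.051 0 0 1.45; 100 0.158 0.099 -0.051 0 0 1.573; 100 0.158 0.099 -0.051 0 0 1.573"

```text
time_s: 9.9
position: [431.5, 219.2, 188.5]
orientation: [2.219, 2.221, 0.002]
contact_force: [1.3, 0.6, 0.5]
gripper_width: 85.6
```

```bash
python3 -c "
from h import *
s=get_image('side');crop(s,'s8',280,60,160,130,5)
plan([431,223,31],0)"
```

```text
t 9.95 pos [431.5 219.3 188.6] w 85.3 F [-0.8  0.3  0.3] -> shift [ 0.0038 -0.001   0.1575] turn [0.003 0.001 0.002]
```

View pics/s8.png

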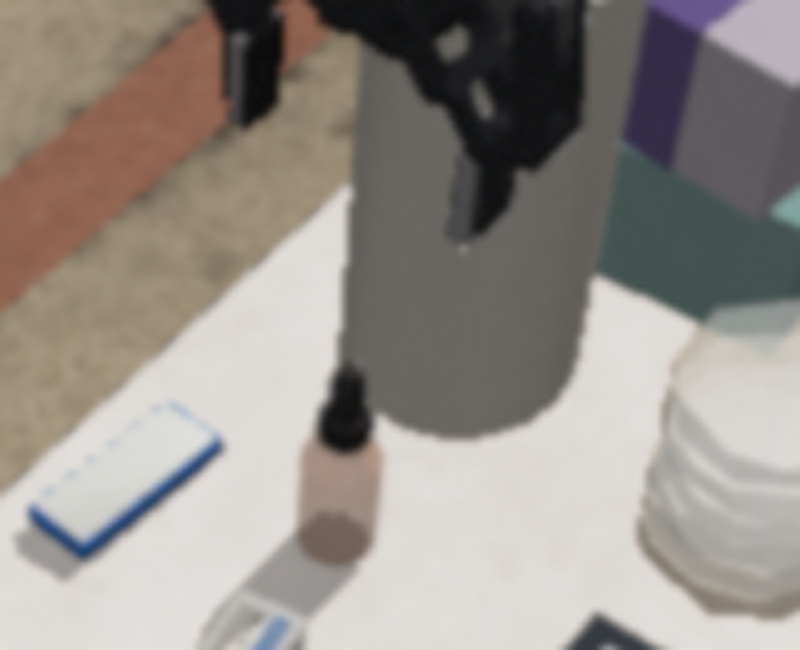

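Emit:
play_rows --increments "100 0.0038 -0.001 0.02 0 0 0; 100 0.0038 -0.001 0.05 0 0 0; 100 0.0038 -0.001 0.08 0 0 0; 100 0.0038 -0.001 0.11 0 0 0; 100 0.0038 -0.001 0.135 0 0 0; 100 0.0038 -0.001 0.15 0 0 0; 100 0.0038 -0.001 0.1575 0 0 0; 100 0.0038 -0.001 0.1575 0 0 0; 60 0.0038 -0.001 0.1575 0 0 0; 45 0.0038 -0.001 0.1575 0 0 0; 25 0.0038 -0.001 0.1575 0 0 0; 25 0.0038 -0.001 0.1575 0 0 0"

```text
time_s: 11.45
position: [431.2, 223.3, 31.7]
orientation: [2.218, 2.222, 0.003]
contact_force: [-1.5, 0.2, 5.2]
gripper_width: 32.0
```

Emit:
play_rows --increments "25 0 0 0 0 0 0; 25 0 0 0 0 0 0; 25 0 0 0 0 0 0"

```text
time_s: 11.82
position: [431.3, 223.3, 31.8]
orientation: [2.218, 2.222, 0.003]
contact_force: [-0.4, 0.6, 2.6]
gripper_width: 31.5
```

```bash
python3 -c "
from h import *
s=get_image('side');crop(s,'s9',280,60,160,130,5)
plan([431,223,160],0)
plan([684.5,120.5,160],0)"
```

```text
t 11.88 pos [431.3 223.3  31.8] w 31.7 F [-0.1 -0.3  2.1] -> shift [-4.000e-04  1.000e-04 -1.282e-01] turn [0.003 0.    0.002]
t 11.88 pos [431.3 223.3  31.8] w 31.7 F [-0.1 -0.3  2.1] -> shift [-0.1033  0.2534 -0.1274] turn [0.003 0.    0.002]
```

View pics/s9.png

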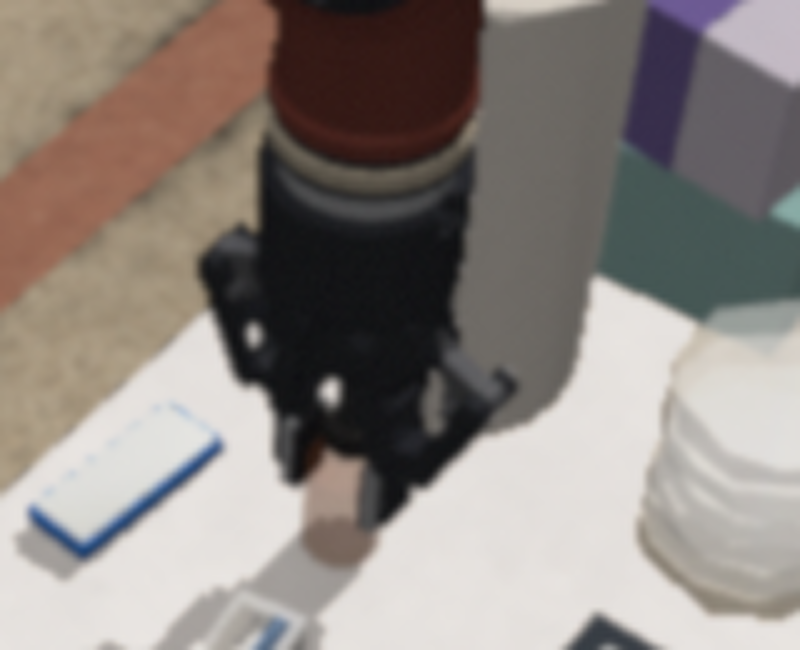

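Emit:
play_rows --increments "25 0 0 -0.02 0 0 0; 25 0 0 -0.05 0 0 0; 25 0 0 -0.09 0 0 0; 25 0 0.005 -0.12 0 0 0; 25 -0.01 0.025 -0.135 0 0 0; 25 -0.025 0.06 -0.135 0 0 0; 25 -0.042 0.1 -0.135 0 0 0; 25 -0.06 0.145 -0.135 0 0 0; 25 -0.078 0.19 -0.135 0 0 0; 25 -0.094 0.23 -0.135 0 0 0; 25 -0.102 0.25 -0.135 0 0 0; 25 -0.1033 0.2534 -0.135 0 0 0"

```text
time_s: 13.38
position: [685.1, 119.5, 166.4]
orientation: [2.22, 2.221, 0.002]
contact_force: [-0.1, 0.3, -0.9]
gripper_width: 31.8
```

```bash
python3 -c "
from h import *
s=get_image('side');crop(s,'s10',360,100,160,130,5)
plan([684.5,120.5,35.5],0.007)"
```

```text
t 13.43 pos [684.5 119.9 166.5] w 31.7 F [-0.4  0.2 -0.1] -> shift [ 0.0006 -0.0002  0.131 ] turn [ 0.002  0.    -0.006]
```

View pics/s10.png

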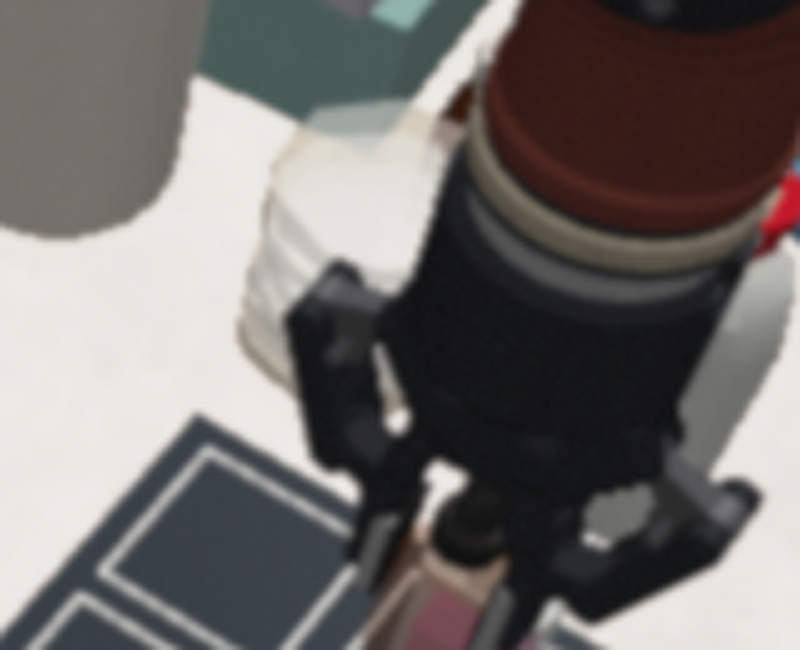

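Emit:
play_rows --increments "25 0.0006 0 0.015 0 0 0; 25 0.0006 0 0.04 0 0 0; 25 0.0006 0 0.065 0 0 0; 25 0.0006 0 0.09 0 0 0; 25 0.0006 0 0.11 0 0 0; 25 0.0006 0 0.122 0 0 0; 25 0.0006 0 0.128 0 0 0; 25 0.0006 0 0.13 0 0 0; 25 0.0006 0 0.131 0 0 0; 25 0.0006 0 0.131 0 0 0; 25 0.0006 0 0.131 0 0 0; 25 0.0006 0 0.131 0 0 0"

```text
time_s: 14.92
position: [684.9, 120.5, 35.8]
orientation: [2.219, 2.221, 0.002]
contact_force: [-0.1, 0.3, -1.1]
gripper_width: 31.9
```

```bash
python3 -c "
from h import *
s=get_image('side');crop(s,'s11',340,150,180,150,4)
plan([684.5,120.5,34.8],0.007)"
```

```text
t 14.97 pos [684.8 120.5  35.6] w 31.5 F [ 0.2 -0.8 -0.7] -> shift [ 0.     -0.0003  0.0008] turn [ 0.002  0.    -0.006]
```

View pics/s11.png

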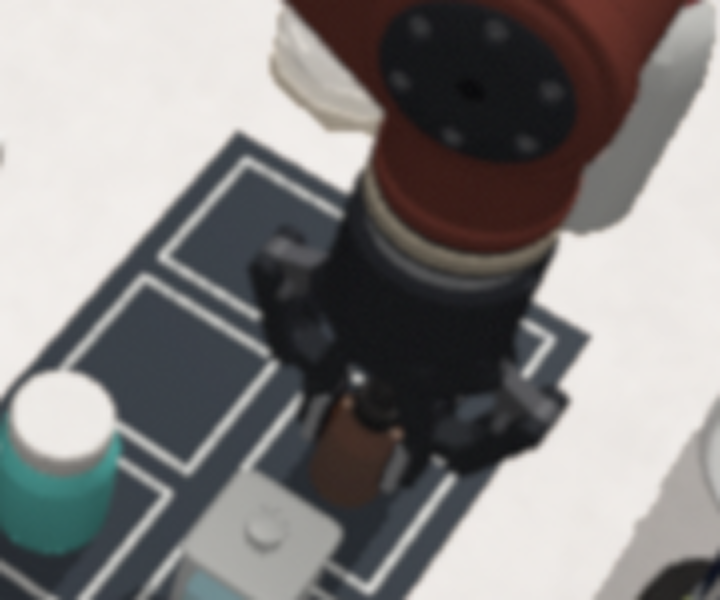

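Emit:
play_rows --increments "25 0 0 0.001 0 0 0; 25 0 0 0.001 0 0 0; 45 0 0 0.001 0 0 0; 70 0 0 0.001 0 0 0; 70 0 0 0.001 0 0 0; 70 0 0 -0.01 0 0 0; 70 0 0 -0.03 0 0 0; 70 0 0 -0.06 0 0 0; 70 0 0 -0.09 0 0 0; 70 0 0 -0.12 0 0 0; 70 0 0 -0.145 0 0 0; 70 0 0 -0.145 0 0 0"

```text
time_s: 16.48
position: [687.3, 120.8, 186.2]
orientation: [2.215, 2.217, 0.013]
contact_force: [-0.4, -0.5, -0.2]
gripper_width: 59.8
```

```bash
python3 -c "
from h import *
s=get_image('side');crop(s,'s12',280,130,230,180,3.4)
plan([448,50,160],0.067)
plan([448,50,2],0.067)"
```

```text
t 16.52 pos [685.9 120.6 183.5] w 59.8 F [ 0.4 -0.3 -1.6] -> shift [-0.0704 -0.2381  0.0219] turn [ 0.007  0.    -0.066]
t 16.52 pos [685.9 120.6 183.5] w 59.8 F [ 0.4 -0.3 -1.6] -> shift [-0.0704 -0.2392  0.1799] turn [ 0.007  0.    -0.066]
```

View pics/s12.png

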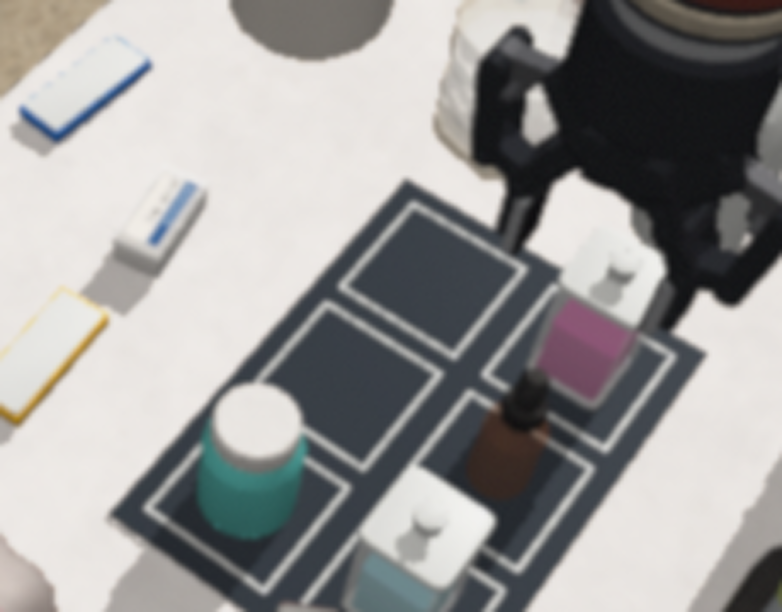

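The dropper stands upright between the jars. Next is the yellow mailer, gripped towards its left end to keep away from the lamp.

Emit:
play_rows --increments "70 -0.006 -0.02 0 0 0 0; 70 -0.016 -0.055 0 0 0 -0.02; 70 -0.028 -0.095 0 0 0 -0.03; 70 -0.04 -0.135 0 0 0 -0.04; 70 -0.052 -0.175 0 0 0 -0.05; 70 -0.063 -0.21 0.01 0 0 -0.066; 70 -0.0704 -0.235 0.03 0 0 -0.066; 70 -0.0704 -0.239 0.06 0.007 0 -0.066; 70 -0.0704 -0.239 0.09 0.007 0 -0.066; 70 -0.0704 -0.239 0.12 0.007 0 -0.066; 70 -0.0704 -0.239 0.135 0.007 0 -0.066; 70 -0.0704 -0.239 0.135 0.007 0 -0.066"

```text
time_s: 18.02
position: [446.2, 50.1, 45.4]
orientation: [-2.144, -2.292, 0.004]
contact_force: [-0.3, 0.2, 0.1]
gripper_width: 59.5
```

```bash
python3 -c "
from h import *
s=get_image('side');crop(s,'s13',220,100,200,160,4)
plan([448,50,2],0.067)"
```

```text
t 18.07 pos [447.5  50.1  46.6] w 60.0 F [ 0.6 -0.2  1.4] -> shift [-0.0001  0.0006  0.0446] turn [-0.001 -0.    -0.   ]
```

View pics/s13.png

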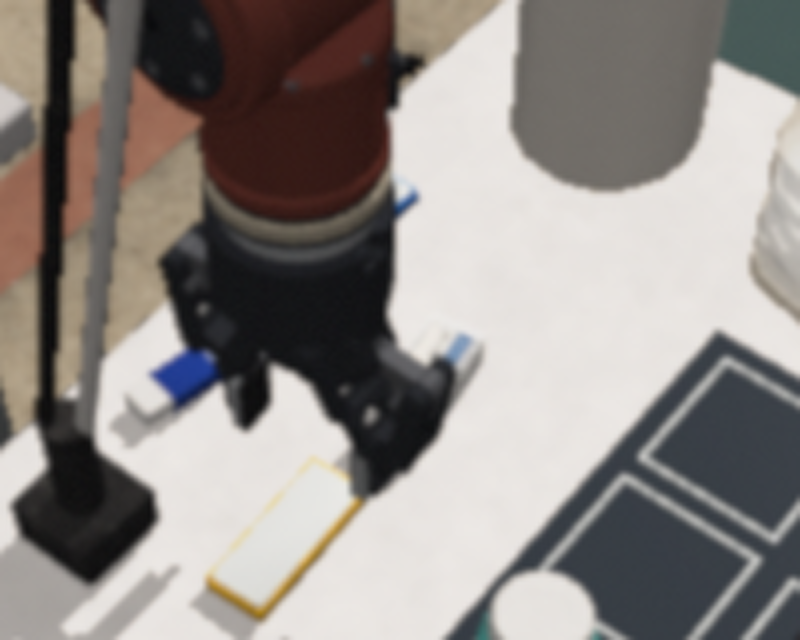

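Emit:
play_rows --increments "60 0 0.0006 0.015 0 0 0; 60 0 0.0006 0.028 0 0 0; 60 0 0.0006 0.037 0 0 0; 60 0 0.0006 0.041 0 0 0; 60 0 0.0006 0.043 0 0 0; 60 0 0.0006 0.043 0 0 0; 45 0 0.0006 0.043 0 0 0; 30 0 0.0006 0.043 0 0 0; 30 0 0.0006 0.043 0 0 0; 30 0 0.0006 0.043 0 0 0; 30 0 0.0006 0.043 0 0 0"

```text
time_s: 19.45
position: [448.7, 50.1, 4.2]
orientation: [-2.146, -2.294, 0.0]
contact_force: [-0.4, 0.2, 5.3]
gripper_width: 32.7
```

```bash
python3 -c "
from h import *
s=get_image('side');crop(s,'s14',220,100,200,160,4)
plan([448,50,40],0.067)"
```

```text
t 19.5 pos [448.7  50.1   4.1] w 32.7 F [-0.6  0.1  5.3] -> shift [-0.     -0.0007 -0.0359] turn [-0.  0. -0.]
```

View pics/s14.png

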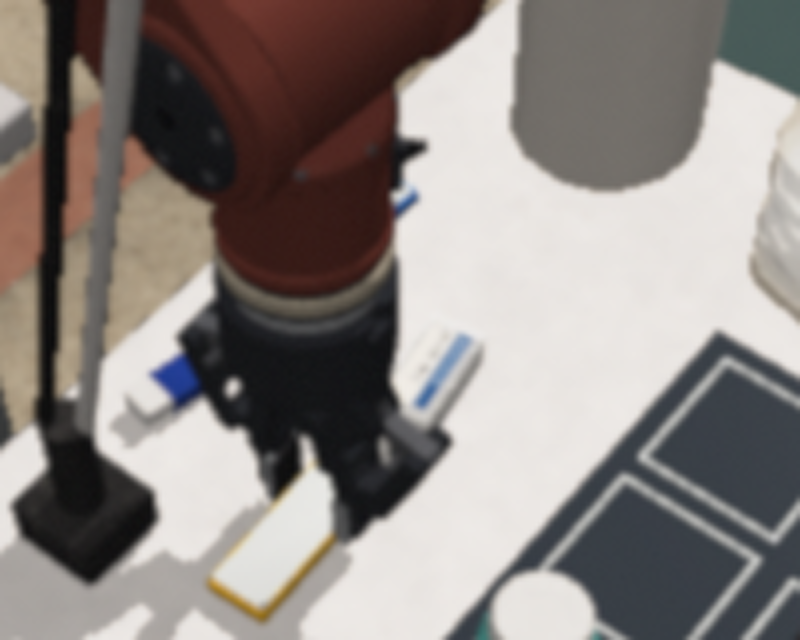

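Emit:
play_rows --increments "30 0 0 -0.005 0 0 0; 30 0 0 -0.02 0 0 0; 30 0 0 -0.045 0 0 0; 30 0.01 0.005 -0.075 0 0 0; 30 0.03 0.015 -0.1 0 0 0; 30 0.04 0.02 -0.1 0 0 0; 30 0.04 0.02 -0.1 0 0 0" --squeeze 40

```text
time_s: 20.38
position: [465.4, 91.7, 103.6]
orientation: [-2.144, -2.296, 0.002]
contact_force: [-0.3, 0.8, -0.4]
gripper_width: 32.5
```

```bash
python3 -c "
from h import *
s=get_image('side');crop(s,'s15',220,60,220,180,3.6)
plan([589,210,110],0.007+1.571)
plan([589,210,110],0.007+1.571+.3)"
```

```text
t 20.43 pos [464.7  91.3 102.9] w 32.3 F [-0.6 -0.1 -0.3] -> shift [ 0.11    0.1321 -0.0076] turn [-0.003 -0.002 -1.51 ]
t 20.43 pos [464.7  91.3 102.9] w 32.3 F [-0.6 -0.1 -0.3] -> shift [ 0.11    0.1321 -0.0076] turn [-0.002  0.002  1.331]
```

View pics/s15.png

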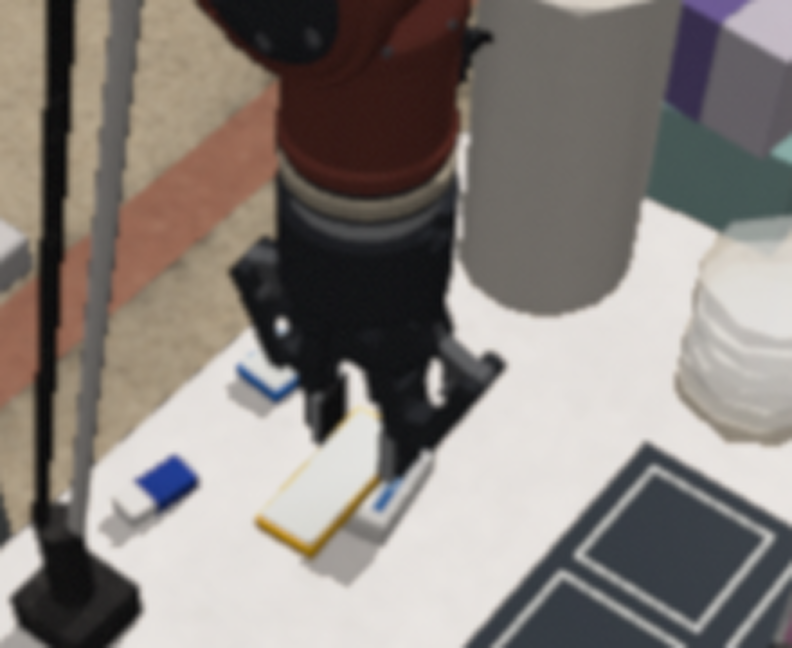

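The mailer is held level. I'll carry it over, turned a quarter turn so its free end points away from the robot, with the TCP at (565.7,209.9).

```bash
python3 -c "
from h import *
plan([565.7,209.9,70],0.007+1.571)"
```

```text
t 20.43 pos [464.7  91.3 102.9] w 32.3 F [-0.6 -0.1 -0.3] -> shift [0.1115 0.1089 0.0325] turn [-0.003 -0.002 -1.51 ]
```

Emit:
play_rows --increments "30 0.01 0.01 0 0 0 -0.1; 30 0.02 0.02 0 0 0 -0.25; 30 0.035 0.034 0 0 0 -0.4; 30 0.05 0.049 0 0 0 -0.55; 30 0.065 0.063 0 0 0 -0.7; 30 0.08 0.078 0 0 0 -0.85; 30 0.093 0.091 0 0 0 -1; 30 0.103 0.1 0.01 0 0 -1.15; 30 0.11 0.107 0.02 0 0 -1.3; 30 0.1115 0.109 0.03 0 0 -1.43; 30 0.1115 0.109 0.0325 -0.003 -0.002 -1.51; 30 0.1115 0.109 0.0325 -0.003 -0.002 -1.51"

```text
time_s: 21.92
position: [563.8, 208.7, 67.5]
orientation: [0.009, -3.137, 0.002]
contact_force: [0.5, 0.9, 0.0]
gripper_width: 32.6
```

```bash
python3 -c "
from h import *
s=get_image('side');crop(s,'s16',300,100,200,160,4)
plan([565.7,209.9,8],0.007+1.571)"
```

```text
t 21.98 pos [564.4 208.9  68.2] w 32.4 F [ 0.6 -0.8 -0.5] -> shift [-0.0015  0.001   0.0602] turn [-0.001 -0.003 -0.002]
```

View pics/s16.png

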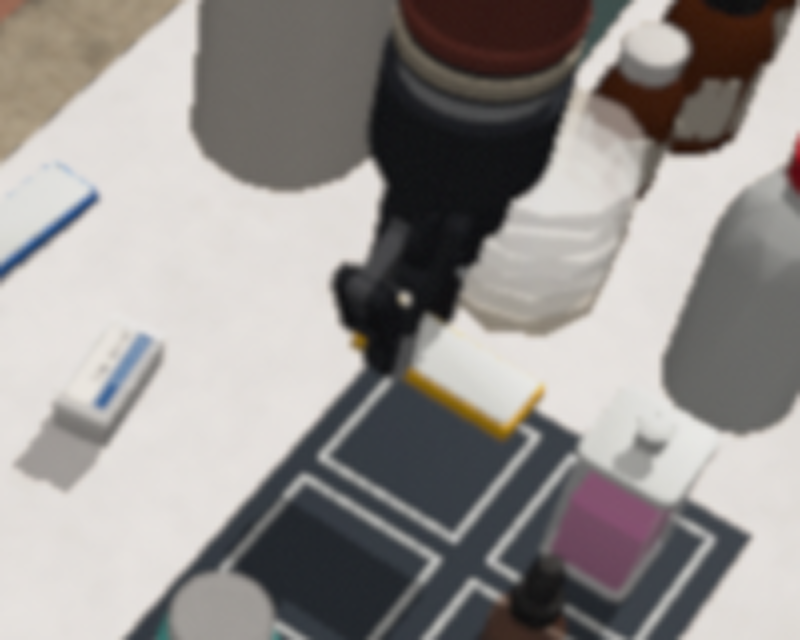

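Emit:
play_rows --increments "30 -0.0015 0.001 0.015 0 0 0; 30 -0.0015 0.001 0.03 0 0 0; 30 -0.0015 0.001 0.043 0 0 0; 30 -0.0015 0.001 0.052 0 0 0; 30 -0.0015 0.001 0.057 0 0 0; 30 -0.0015 0.001 0.0595 0 0 0; 30 -0.0015 0.001 0.061 0 0 0; 30 -0.0015 0.001 0.061 0 0 0; 30 -0.0015 0.001 0.061 0 0 0; 30 -0.0015 0.001 0.061 0 0 0"

```text
time_s: 23.22
position: [565.9, 209.9, 7.5]
orientation: [0.008, -3.139, 0.001]
contact_force: [0.4, -0.7, -0.4]
gripper_width: 32.7
```

```bash
python3 -c "
from h import *
s=get_image('side');crop(s,'s17',300,100,200,160,4)
plan([565.7,209.9,7],0.007+1.571)"
```

```text
t 23.27 pos [565.8 209.9   7.4] w 32.5 F [ 0.4 -0.7  0.2] -> shift [ 0.0001 -0.      0.0004] turn [-0.001 -0.003 -0.002]
```

View pics/s17.png

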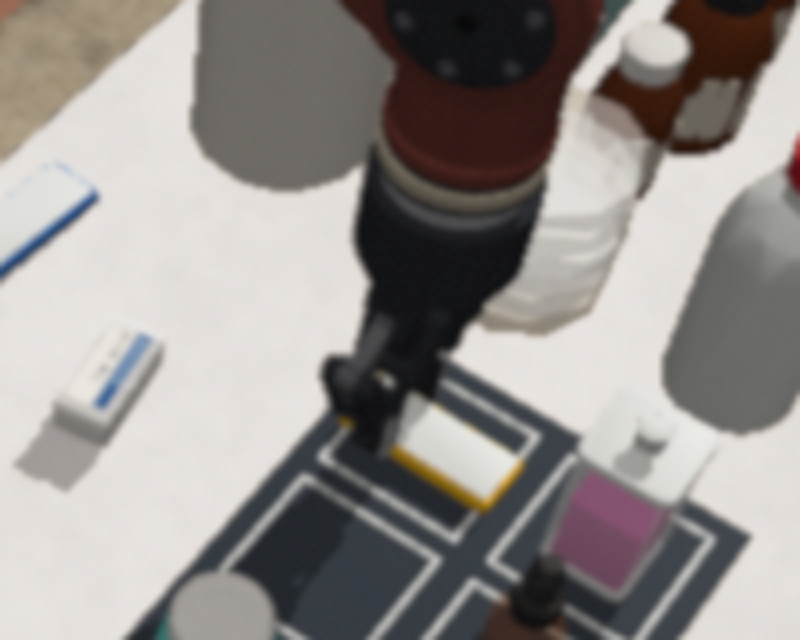

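Emit:
play_rows --increments "30 0 0 0.0005 0 0 0; 50 0 0 0.0005 0 0 0; 65 0 0 0 0 0 0; 65 0 0 -0.005 0 0 0; 65 0 0 -0.02 0 0 0; 65 0 0 -0.045 0 0 0; 65 0 0 -0.075 0 0 0; 65 0.01 0 -0.1 0 0 0.1; 65 0.03 -0.01 -0.11 0 0 0.25; 65 0.05 -0.02 -0.11 0 0 0.4; 65 0.07 -0.03 -0.11 0 0 0.5; 65 0.07 -0.03 -0.11 0 0 0.5"

```text
time_s: 24.78
position: [495.5, 179.4, 118.5]
orientation: [-0.768, -3.044, 0.002]
contact_force: [-0.0, 0.9, 0.7]
gripper_width: 55.5
```

```bash
python3 -c "
from h import *
s=get_image('side');crop(s,'s18',300,100,200,160,4);t=get_image('top');crop(t,'t18',200,120,180,130,4.4)
plan([445.5,138,70],0.19)"
```

```text
t 24.88 pos [497.3 180.  118.8] w 55.4 F [-0.1  0.3 -0. ] -> shift [ 0.0257 -0.0615  0.0488] turn [-0.    -0.     0.887]
```

View pics/s18.png

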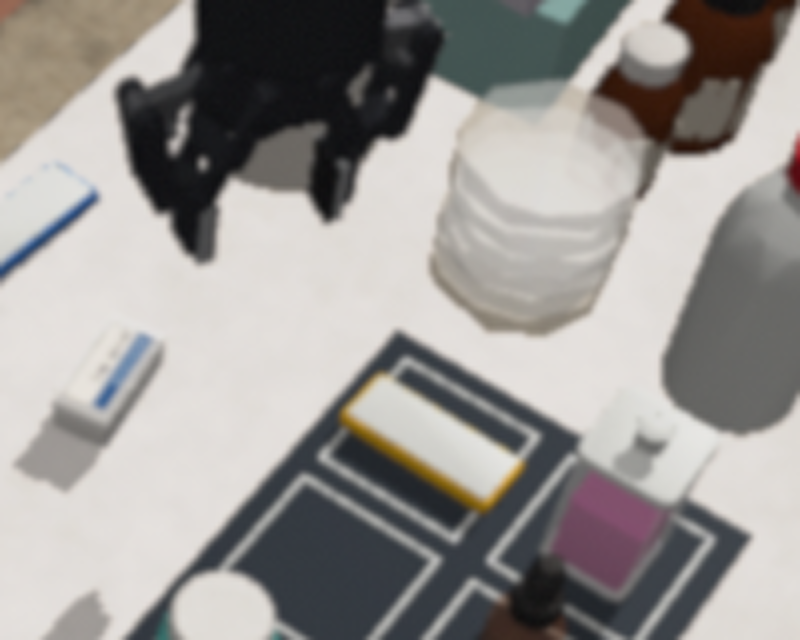

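View pics/t18.png

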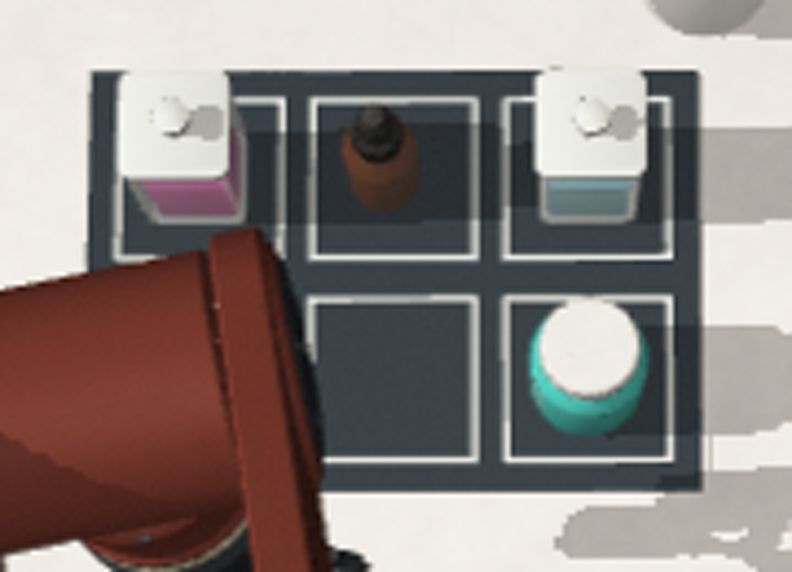

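```bash
python3 -c "
from h import *
t=get_image('top');cv2.imwrite('pics/t19.png',t['frame'][:,:,::-1])
print(readout.get_state()['joints'].round(3))"
```

```text
[ 0.215  0.142  1.928 -0.     1.072 -0.862]
```

View pics/t19.png

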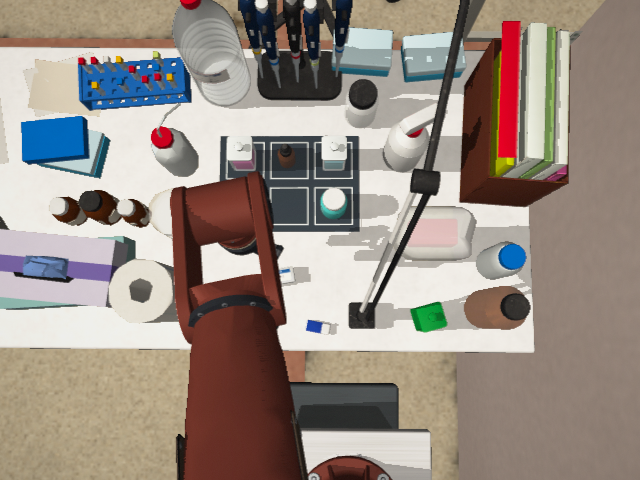

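```bash
python3 -c "
from h import *
t=get_image('top');s=get_image('side');ct,cs=cam(t),cam(s)
f=lambda x,y,z:ray(cs,300+(x+.5)/4-.5,100+(y+.5)/4-.5,z)
C=[f(*q,14) for q in [(385,375),(525,462),(488,498),(344,409)]]
for c in C:print(c.round(1))
print('mid',np.mean(C,0), 'yaw',np.arctan2(*((C[1]+C[2]-C[0]-C[3])[[1,0]])))
g=lambda x,y,z:ray(ct,200+(x+.5)/4.4-.5,120+(y+.5)/4.4-.5,z).round(1)
print('drop',g(377,116,103),'teal',g(591,348,83))
"
```

```text
[549.4 224.7  14. ]
[630.3 223.6  14. ]
[627.6 195.   14. ]
[545.6 195.   14. ]
mid [588.22208786 209.57217449  14.        ] yaw -0.006660876340689277
drop [683.7 122.  103. ] teal [587.8  29.9  83. ]
```

Emit:
play_rows --increments "65 0.003 -0.006 0 0 0 0.12; 65 0.008 -0.018 0.005 0 0 0.28; 65 0.013 -0.03 0.01 0 0 0.43; 65 0.018 -0.042 0.02 0 0 0.58; 65 0.022 -0.052 0.03 0 0 0.73; 65 0.0257 -0.0615 0.04 0 0 0.86; 65 0.0257 -0.0615 0.0488 0 0 0.887; 65 0.0257 -0.0615 0.0488 0 0 0.887"

```text
time_s: 26.02
position: [445.6, 138.2, 68.9]
orientation: [-1.998, -2.422, 0.003]
contact_force: [0.7, 1.2, -0.3]
gripper_width: 55.6
```

```bash
python3 -c "
from h import *
s=get_image('side');crop(s,'s20',240,100,200,160,4)
plan([445.5,138,5],0.19)"
```

```text
t 26.07 pos [446.1 138.3  69.5] w 55.6 F [ 0.8  0.4 -0.4] -> shift [-0.0002 -0.0006  0.0645] turn [-0.001  0.     0.001]
```

View pics/s20.png

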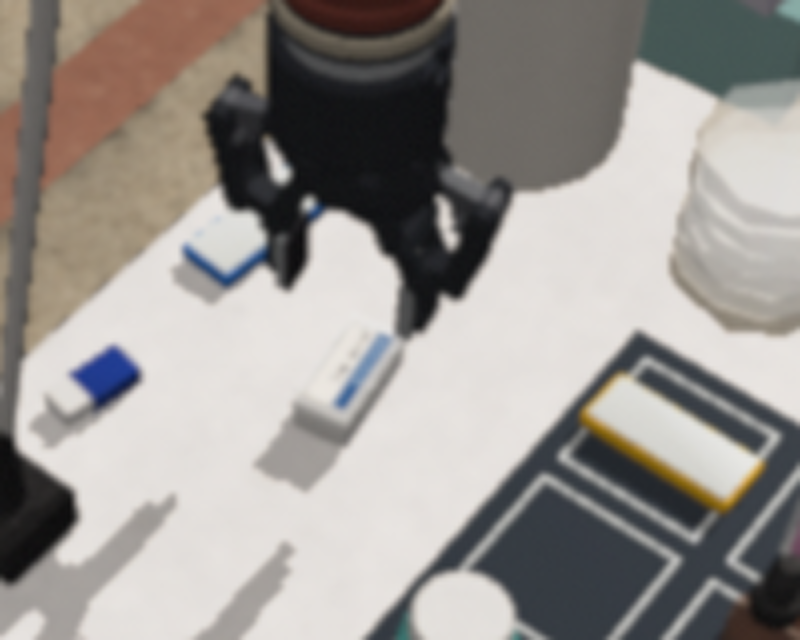

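Emit:
play_rows --increments "65 0 0 0.02 0 0 0; 65 0 0 0.04 0 0 0; 65 0 0 0.055 0 0 0; 65 0 0 0.063 0 0 0; 65 0 0 0.066 0 0 0; 65 0 0 0.066 0 0 0; 50 0 0 0.066 0 0 0; 40 0 0 0.066 0 0 0; 25 0 0 0.066 0 0 0; 25 0 0 0.066 0 0 0; 25 0 0 0.066 0 0 0" --squeeze 30

```text
time_s: 27.45
position: [446.7, 138.4, 4.0]
orientation: [-1.999, -2.424, 0.0]
contact_force: [-0.8, -0.3, 4.8]
gripper_width: 29.0
```

```bash
python3 -c "
from h import *
s=get_image('side');crop(s,'s21',240,100,200,160,4)
plan([445.5,138,5],0.19)"
```

```text
t 27.5 pos [446.6 138.4   4. ] w 29.4 F [-0.6  0.2  5.1] -> shift [-0.0002 -0.0012 -0.001 ] turn [-0.     0.     0.001]
```

View pics/s21.png

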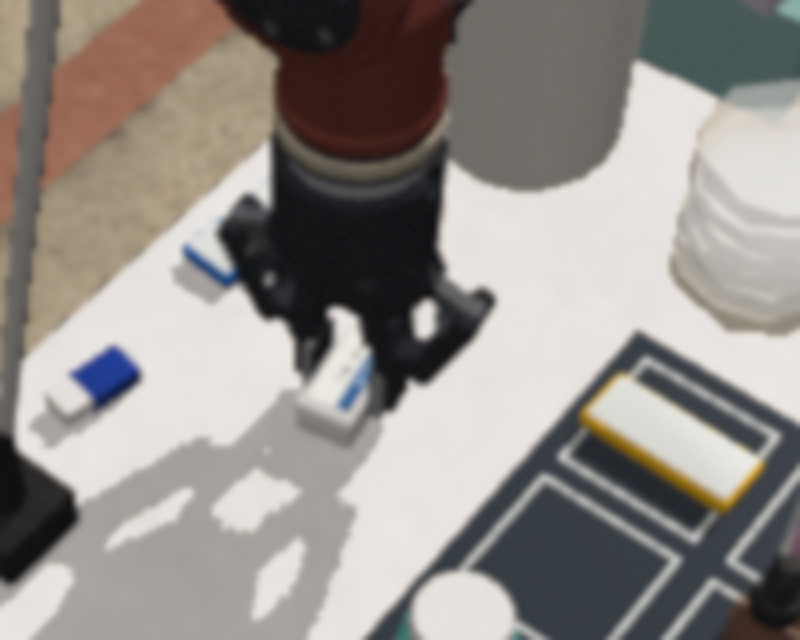

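Emit:
play_rows --increments "25 0 0 -0.01 0 0 0; 25 0 0 -0.03 0 0 0; 25 0 0 -0.06 0 0 0; 25 0 0 -0.08 0 0 0; 25 0 0 -0.08 0 0 0"

```text
time_s: 28.12
position: [448.1, 138.7, 85.7]
orientation: [1.997, 2.422, 0.004]
contact_force: [1.3, -0.2, 0.3]
gripper_width: 29.2
```

```bash
python3 -c "
from h import *
s=get_image('side');crop(s,'s22',240,60,200,160,4)
plan([588.5,209.7,75],1.573)"
```

```text
t 28.18 pos [446.9 138.5  84.4] w 29.1 F [-0.3  0.1 -0.6] -> shift [0.043  0.1526 0.0096] turn [ 1.000e-03  1.000e-03 -1.382e+00]
```

View pics/s22.png

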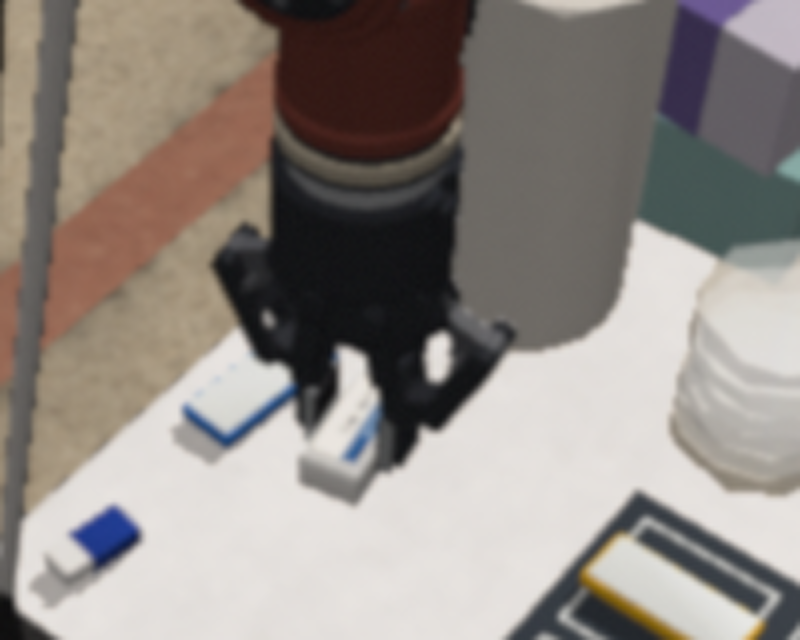

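Emit:
play_rows --increments "25 0.003 0.01 0 0 0 -0.1; 25 0.008 0.028 0 0 0 -0.25; 25 0.013 0.046 0 0 0 -0.4; 25 0.018 0.065 0 0 0 -0.55; 25 0.024 0.085 0 0 0 -0.7; 25 0.03 0.105 0 0 0 -0.85; 25 0.035 0.124 0 0 0 -1; 25 0.039 0.14 0 0 0 -1.15; 25 0.042 0.15 0.004 0 0 -1.28; 25 0.043 0.1526 0.0096 0 0 -1.382; 25 0.043 0.1526 0.0096 0 0 -1.382; 25 0.043 0.1526 0.0096 0 0 -1.382"

```text
time_s: 29.68
position: [587.5, 209.5, 73.7]
orientation: [0.002, -3.14, 0.001]
contact_force: [-0.3, 0.3, 0.3]
gripper_width: 29.1
```

```bash
python3 -c "
from h import *
s=get_image('side');crop(s,'s23',300,100,200,160,4)
plan([588.5,209.7,18.5],1.573)"
```

```text
t 29.73 pos [587.8 209.5  74.2] w 29.5 F [-0.6  1.1 -0.1] -> shift [-0.0007  0.0002  0.0557] turn [-0.    -0.    -0.001]
```

View pics/s23.png

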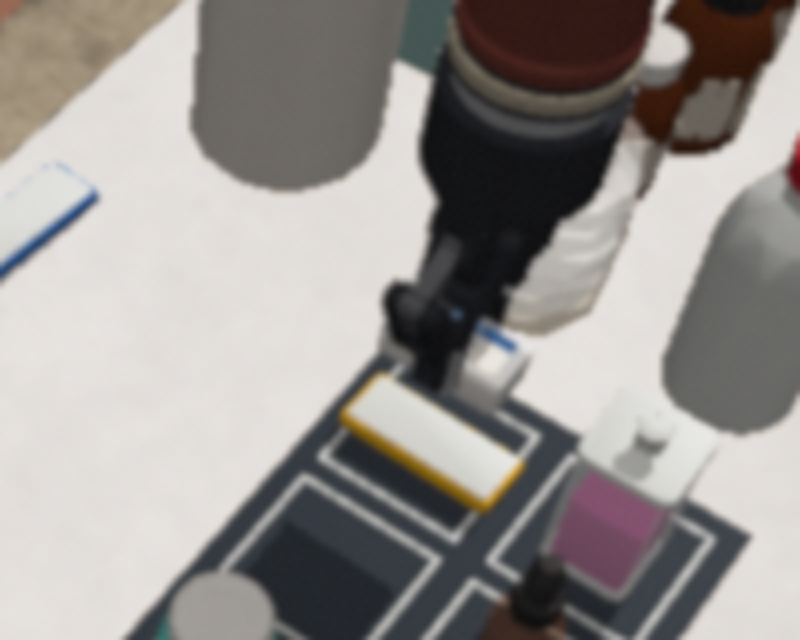

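Emit:
play_rows --increments "25 -0.0007 0 0.015 0 0 0; 25 -0.0007 0 0.03 0 0 0; 25 -0.0007 0 0.042 0 0 0; 25 -0.0007 0 0.05 0 0 0; 25 -0.0007 0 0.054 0 0 0; 25 -0.0007 0 0.0555 0 0 0; 25 -0.0007 0 0.0555 0 0 0; 25 -0.0007 0 0.0555 0 0 0; 25 -0.0007 0 0.0565 0 0 0; 25 -0.0007 0 0.0565 0 0 0"

```text
time_s: 30.98
position: [588.5, 209.5, 17.8]
orientation: [0.002, -3.141, 0.001]
contact_force: [0.2, -0.1, -0.5]
gripper_width: 29.1
```

```bash
python3 -c "
from h import *
s=get_image('side');crop(s,'s24',300,100,200,160,4)
plan([588.5,209.7,18],1.573)"
```

```text
t 31.02 pos [588.5 209.5  17.8] w 29.1 F [-0.2  0.1 -0.7] -> shift [ 0.      0.0002 -0.0002] turn [-0.    -0.    -0.001]
```

View pics/s24.png

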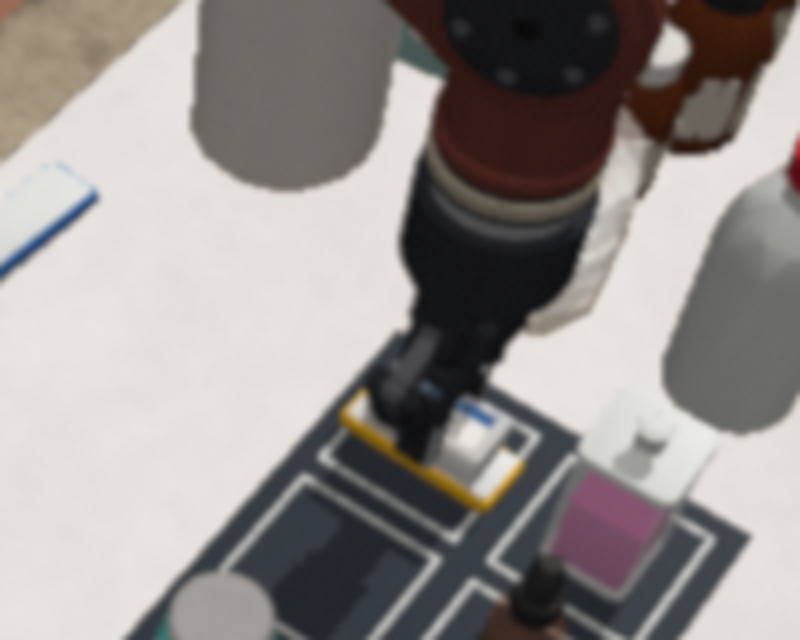

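Emit:
play_rows --increments "25 0 0 0.001 0 0 0; 25 0 0 0.0012 0 0 0; 45 0 0 0.001 0 0 0; 65 0 0 0.0005 0 0 0; 65 0 0 -0.005 0 0 0; 65 0 0 -0.02 0 0 0; 65 0 0 -0.045 0 0 0; 65 0 0 -0.075 0 0 0; 65 0.02 0.01 -0.11 0 0 0; 65 0.07 0.02 -0.14 0 0 0; 65 0.12 0.04 -0.16 0 0 0; 65 0.15 0.05 -0.18 0 0 0"

```text
time_s: 32.52
position: [437.2, 259.4, 199.7]
orientation: [-0.004, 3.139, -0.001]
contact_force: [23.4, -16.7, -16.5]
gripper_width: 55.8
```

Emit:
play_rows --increments "65 0.03 0.01 -0.03 0 0 0; 65 0.06 0.01 -0.06 0 0 0; 65 0.06 0.01 -0.06 0 0 0; 65 0.06 0.01 -0.06 0 0 0"

```text
time_s: 33.02
position: [377.4, 269.3, 259.7]
orientation: [-0.004, 3.137, -0.001]
contact_force: [0.4, -0.5, 0.0]
gripper_width: 55.8
```

```bash
python3 -c "
from h import *
s=get_image('side');crop(s,'s25',230,100,260,220,3);t=get_image('top');crop(t,'t25',200,120,180,140,4.4)
print(readout.get_state()['position'],readout.get_state()['time_s'])"
```

```text
[377.09192555 268.85621524 258.31531634] 33.125
```

View pics/s25.png

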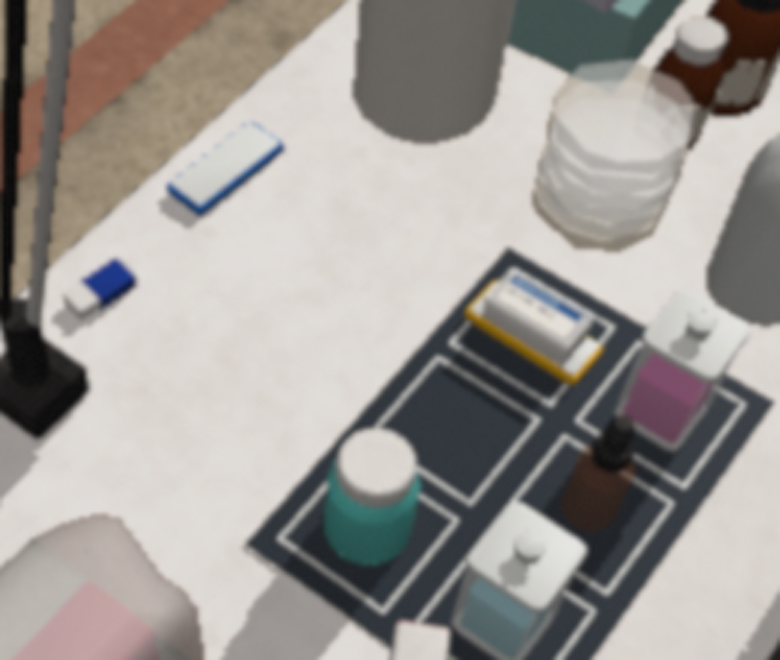

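View pics/t25.png

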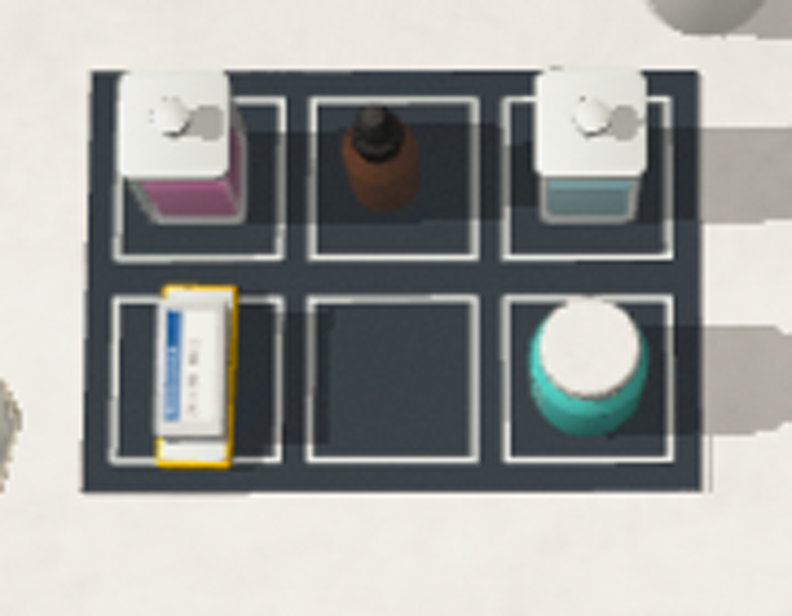

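Everything is in place. I'll measure the final positions, and also check that the paper roll stands as before, because that last retreat showed a force spike near it.

```bash
python3 -c "
from h import *
t=get_image('top');s=get_image('side');ct,cs=cam(t),cam(s)
g=lambda x,y,z:ray(ct,200+(x+.5)/4.4-.5,120+(y+.5)/4.4-.5,z)
f=lambda x,y,z:ray(cs,230+(x+.5)/3-.5,100+(y+.5)/3-.5,z)
def q(n,C):
  C=np.array(C);a=(C[0]+C[1]-C[2]-C[3]);print(n,C.mean(0).round(1),'yaw',round(np.arctan2(a[1],a[0]),3))
q('mailer top',[g(163,286,14),g(238,288,14),g(232,467,14),g(157,466,14)])
q('box top',[g(165,289,37),g(228,291,37),g(220,438,37),g(156,434,37)])
q('mailer side',[f(602,349,14),f(571,373,14),f(466,309,14),f(497,280,14)])
q('box side',[f(592,318,37),f(563,350,37),f(485,299,37),f(516,268,37)])
print('drop',g(377,116,103).round(1),f(618,424,103).round(1),'teal',g(591,348,83).round(1),f(377,465,83).round(1))
q('pink',[g(x,y,95) for x,y in[(118,70),(228,70),(228,176),(122,176)]]);q('blue',[g(x,y,95) for x,y in[(535,68),(646,68),(646,176),(536,176)]])
cv2.imwrite('pics/t26.png',t['frame'][:,:,::-1]);print(readout.get_state()['contact_force'],readout.get_state()['dq'].round(3))
crop(s,'s26',220,0,260,260,3)
"
```

```text
mailer top [588.  207.9  14. ] yaw -0.008
box top [589.6 207.3  37. ] yaw -0.032
mailer side [587.4 208.   14. ] yaw -0.018
box side [588.  206.2  37. ] yaw -0.042
drop [683.7 122.  103. ] [681.5 120.9 103. ] teal [587.8  29.9  83. ] [589.9  28.3  83. ]
pink [682.6 209.7  95. ] yaw 0.045
blue [684.2  30.7  95. ] yaw 0.008
[ 0.97005043  0.24330577 -1.17946693] [ 0.002  0.001 -0.001 -0.001  0.001  0.   ]
```

View pics/t26.png

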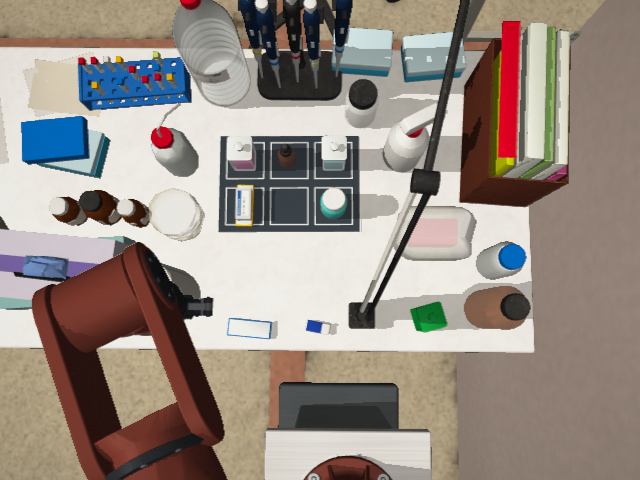

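View pics/s26.png

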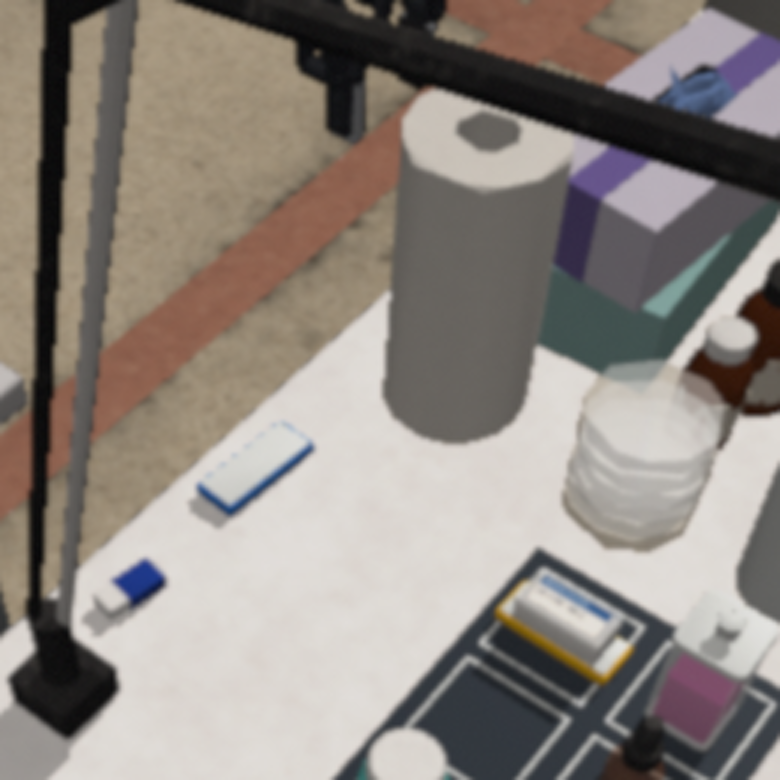

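Both cameras put every item within a few millimetres of its square centre. The roll, lamp and blue mailer stand as before, and the gripper is clear of everything. I'm handing in.

```bash
python3 -c "
from cell import robot
print(robot.sign_off())"
```

```text
the job is handed in; nothing more can be done
None
```

The mat is set out as asked, and the job was handed in at about 33 s of the 112 s allowed. I moved the teal jar first, then the dropper bottle, the yellow mailer, and the cover-glass box on top of the mailer.

My last checks used both cameras, and they put everything inside its tolerance:

| Item | Offset found | Allowed |
|---|---|---|
| Dropper bottle, from its square centre | about 3 mm or less, upright | 14 mm |
| Teal jar, from its square centre | about 3 mm or less, upright | 14 mm |
| Yellow mailer, from its square centre | about 2.5 mm or less; about 1° off front to back | 14 mm, 12° |
| Cover-glass box, from the mailer centre | about 2 mm; turned about 1.4° | 12 mm, 12° |

- **Jars:** both glass jars measured within about 1 mm of where they stood at the start.
- **Blue mailer:** I checked it only by eye against the first pictures, and it looks unmoved.
- **Camera disagreement:** the two cameras differ by about 2 mm on each item.
- **Force spike:** on the last retreat the tool force briefly read about 33 N near the paper roll. It was either a brush against the roll or the arm stopping. The roll stands where it stood, and the force afterwards was about zero.

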